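Finish the pinwheel layer of snack boxes in the sprung lunch tray

ROBOT

A 7-joint arm with a two-finger parallel gripper is mounted at the origin on the work surface. World frame = base frame: x ahead of the robot, y to its left, z up, the work surface at z = 0. Lengths are in m, angles in rad, forces in N, time in s.
With the tool pointing down it reaches from about 0.4 to 0.85 m from the base axis. Payload 4.5 kg.
Tool frame: the origin (TCP) lies where the fingers leave the gripper's body, on its centre line; the fingertips stand 73 mm ahead of it and the grasp point (between the pads) lies 54 mm ahead of it (robot.grasp_offset is the distance from the TCP to the grasp point, in m); z points along the fingers, y is the line along which they close (so a half turn about z gives the same grasp; the last joint's range is limited). The gripper opens to 85 mm and grips with 20 to 120 N. Pads are 22 mm wide; open, the fingers measure 114 mm over their backs; the gripper's body (76 mm by 85 mm) begins 54 mm behind the grasp point. The pads swing forward as they close: fully open they stand 13 mm farther back than shut.
Start: joints at [1.382, 0.689, -0.195, 1.565, 0.157, 0.902, -0.215], TCP at [0.138, -0.61, 0.304] pointing down, gripper open.
Joint ranges: [-3.01, 3.01], [-0.46, 2.08], [-1.47, 1.51], [0.13, 2.56], [-1, 4.14], [0.04, 2.09], [-2.66, 2.66]. Speed limits (rad/s): [2.57, 2.57, 3.14, 3.14, 3.14, 3.14, 3.14].

INTERFACE

Orientations are given as a unit quaternion [w, x, y, z].
In Python, from cell import robot gives the robot as it stands.
- The arm moves only by the tool carry_out, never from a script. Its argument "deltas" is a list of rows, each an object of numbers: "dx", "dy", "dz": the shift along the tool's x, y, z in m; "rx", "ry", "rz": the turn, a rotation vector about the tool's x, y, z in rad; "claw": the opening, from 0 (shut) to 1 (fully open). A call has exactly 10 rows; each row shifts and turns the commanded pose from where the row before left it, along the tool's axes as they then stand; what a row does not reach is not made up. A row lasts 1/8 s, in which the tool goes at most 62.5 mm and 10.7 degrees, less where a joint would pass 70% of its speed; a pose out of reach is approached as far as the arm can. A call is refused whole if a number of a shift passes 0.0625 or a number of a turn 0.188, either way. A call with a gripper value outside its range is refused whole. The fingers move at their own pace and stop on an object; "newtons" is the grip in N (left out, the last holds). Time passes only in rows, so rows that do not move let the fingers close, or fill a call up. It gives the time, the measured TCP pose, the force, the opening and the grip force at its end, in the units of the state.
- robot.state(): the state, without advancing time (a new reading comes with each control period).
- robot.snapshot(name): name is "side" or "top" or "wrist"; returns a dict with "image" (480x640x3 uint8, red, green, blue), "K" (3x3 intrinsics, pixels), "rvec" (rotation vector, rad) and "tvec" (3), from world to camera coordinates, as OpenCV has them; the wrist camera has in their place "hand_eye" (4x4, takes a point from camera to tool coordinates, whose origin is the TCP and whose axes are the flange's). Camera axes: x right, y down, z forward; pixel columns grow to the right and rows downward; lengths in m; the calibration is good to about 2 mm. A picture is of the moment at which its call begins: read the wrist's pose just before it. There is no depth.
- robot.sign_off(): hands the job in; it is judged then, once.
Trained networks look in the newest picture that a camera, given by its name, has taken for a name from the list of things; names that differ only in an ending like _2 or _b are one class to them, and where a whole thing is asked for, a point or a joint stands for the part that bears it (a point fixed in the world has none). Each returns a list of dicts, best first, with "score" (0 to 1); they miss things now and then, are a little off and sometimes report something else, mostly with a low value. They report only what shows in the picture. A call takes as long as a camera call. They do not tell look-alikes from the thing itself.
- robot.recognise(camera, label): "at" ([x, y, z] in m, in world coordinates, good to about 4 mm: the middle of the surface that is visible of it).
- robot.silhouettes(camera, label): "region" (480x640 bool, what is visible of it).
- robot.pinpoint(camera, label): "at" ([x, y, z] in m, in world coordinates, good to about 4 mm: a listed point, or the origin of a listed thing).
The state is a dict: "time": time; "qpos": joint angles; "joint_vel": joint speeds; "joint_torque": joint torques, N m; "ee_pos": TCP position; "orientation": TCP orientation; "wrist_force": force on the tool from outside, world axes, zero at the start; "wrist_torque": the same for the moment, N m; "grip_width": opening from 0.0 (shut) to 1.0 (fully open); "grip_force": force on a finger pad.
Only numpy, scipy, OpenCV 4.12 (cv2) and the standard library are available. Lean on these libraries where they do the work, as an engineer would, in place of code of your own. Each camera call takes 0.05 s, during which the arm holds its last target. There are 200 camera calls.

TASK

Finish the interlocking pinwheel layer of snack boxes in the bamboo carrier tray: lay the red, green and blue boxes beside the yellow one, each on the pad of its own colour and lengthwise along it, all four standing level and fully down on the tray floor. The tray's steel fence is spring-loaded and stands in the way of the two boxes next to it, so tilt such a box in with its lower edge against the fence, push the fence back and press the box down flat. Do not turn any box on its side or over, and leave the pink bento box, the egg cup and the toothpick holder alone.

Things in the scene. Friction and masses are not known exactly. Their poses are not given: they have to be found in the camera images.
- tray: Fixed bamboo tray 204 x 186 mm. Origin: on the bench under the layer's centre; z up, x from the sprung fence (-x side) to the fixed end rim, roughly towards the robot. Floor at z 15 mm. Inner faces: end rim x +80 (22 mm above floor), side rims y +-83 (12 mm high). Layer: 160 x 160 mm pinwheel, 40 mm hole in the middle; no slack in x (fence squeezes it on the end rim), 6 mm in y.
- fence (a joint): Sprung steel fence, a bar 158 mm long (along tray y), 10 mm thick, its top 21 mm above the tray floor, upright face. 0 m = at rest, inner face at tray x = -71 mm; grows as it is pushed outward (tray -x), stop at 0.026 m. It is pushed back with 4 N at rest, rising 2 N per 10 mm. In the finished layer it reads about 0.009 m.
- pad_yellow (a point): Centre of the yellow pad painted on the tray floor, at tray x 50, y 30 mm, on the floor surface (15 mm above the bench). The yellow box belongs here with its long side along the tray's y. Axes are the tray's. The yellow box is already here.
- pad_red (a point): Centre of the red pad painted on the tray floor, at tray x 30, y -50 mm, on the floor surface (15 mm above the bench). The red box belongs here with its long side along the tray's x. Axes are the tray's. Clear of the fence.
- pad_green (a point): Centre of the green pad painted on the tray floor, at tray x -30, y 50 mm, on the floor surface (15 mm above the bench). The green box belongs here with its long side along the tray's x. Axes are the tray's. Between the fence and the yellow box.
- pad_blue (a point): Centre of the blue pad painted on the tray floor, at tray x -50, y -30 mm, on the floor surface (15 mm above the bench). The blue box belongs here with its long side along the tray's y. Axes are the tray's. Between the fence and the red box.
- box_yellow: White snack box, yellow lid: 100 (x) x 60 (y) x 40 mm high to the flat lid, 0.15-0.23 kg. On the lid a fixed yellow loop handle: level bar 64 mm long along x, 14 mm wide, 14 mm high, centred 64 mm above the underside (top 71 mm; 17 mm gap under it). Origin: centre of underside, z up. Already stands on its pad, up to 3 mm off its place; loose.
- box_red: White snack box, red lid: 100 (x) x 60 (y) x 40 mm high to the flat lid, 0.15-0.23 kg. On the lid a fixed red loop handle: level bar 64 mm long along x, 14 mm wide, 14 mm high, centred 64 mm above the underside (top 71 mm; 17 mm gap under it). Origin: centre of underside, z up. Starts on the bench beside the tray.
- box_green: White snack box, green lid: 100 (x) x 60 (y) x 40 mm high to the flat lid, 0.15-0.23 kg. On the lid a fixed green loop handle: level bar 64 mm long along x, 14 mm wide, 14 mm high, centred 64 mm above the underside (top 71 mm; 17 mm gap under it). Origin: centre of underside, z up. Starts on the bench beside the tray.
- box_blue: White snack box, blue lid: 100 (x) x 60 (y) x 40 mm high to the flat lid, 0.15-0.23 kg. On the lid a fixed blue loop handle: level bar 64 mm long along x, 14 mm wide, 14 mm high, centred 64 mm above the underside (top 71 mm; 17 mm gap under it). Origin: centre of underside, z up. Starts on the bench beside the tray.
- bento: Closed pink bento box, 114 x 184 x 55 mm, loose, bystander. Origin: centre of the underside.
- egg_cup: White ceramic egg cup, 50 mm across, 62 mm high, loose, bystander. Origin: centre of the underside.
- toothpick_holder: Bamboo toothpick holder, 42 mm across, 78 mm high with its picks, loose, bystander. Origin: centre of the underside.
There are look-alikes about, which are no part of the job. Leave any black or brown look-alike of the box_yellow alone. What is shaped like the box_red but brown is not meant.

How it is judged:
By the outcome, as a careful person would: the job done as asked, in the order asked, and still so for the second after the job is handed in, with the robot touching nothing.
It also fails if it takes over 72 s, if anything falls off the work surface, if the arm or the gripper's body presses on something with over 40 N, if the wrist force passes 120 N, or if a joint passes its speed limit or range.

## Working session

There is one attempt and no reset: what is moved stays moved. The work goes in short steps, Python scripts to look and compute and a tool call to move; the robot and the scene stay as the last step left them, time stands still between calls to the robot, and variables do not carry over. Pictures are saved under pics/ and viewed, at most 14 in all, crops included, and the job is handed in when it is done.

Besides the shell and the picture viewer there is one more tool, called after ">>>" by a JSON object that holds its "fn" and its "kwargs", one argument or row to a line. carry_out: Moves the arm, as the interface text tells. Its arguments: {"type":"object","properties":{"deltas":{"type":"array"},"newtons":{"type":"number"}},"required":["deltas"]}

```bash
mkdir -p pics; ls
python3 - <<'E'
from cell import robot
import cv2,numpy as np
s=robot.state();print({k:np.round(v,3).tolist() for k,v in s.items()})
for c in ["top","side"]:
    d=robot.snapshot(c);cv2.imwrite(f"pics/{c}1.png",d["image"][:,:,::-1]);print(c,np.round(d["K"],1).tolist(),d["rvec"],d["tvec"])
    for l in ["box_red","box_green","box_blue","box_yellow","pad_red","pad_green","pad_blue","pad_yellow","tray","bento","egg_cup","toothpick_holder"]:
        print(l,[(np.round(r["at"],3).tolist(),round(r["score"],2)) for r in robot.pinpoint(c,l)][:5])
E
```

```text
pics
{'time': 0.0, 'qpos': [1.382, 0.69, -0.195, 1.566, 0.157, 0.902, -0.215], 'joint_vel': [0.001, 0.001, -0.001, -0.001, 0.001, -0.002, -0.0], 'joint_torque': [-0.0, -53.961, -1.267, -15.855, 0.009, 0.01, -0.0], 'ee_pos': [0.138, -0.609, 0.303], 'orientation': [-0.001, 0.994, 0.111, -0.0], 'wrist_force': [0.025, 0.172, 0.093], 'wrist_torque': [-0.028, 0.006, -0.04], 'grip_force': 0.0, 'grip_width': 1.004}
top [[493.0, 0.0, 311.1], [0.0, 493.0, 227.2], [0.0, 0.0, 1.0]] [ 2.18389518 -2.20008459  0.05303783] [0.00654791 0.54220699 0.97656731]
box_red [([0.332, 0.357, -0.001], 0.76), ([0.469, 0.311, -0.001], 0.72)]
box_green [([0.47, 0.308, 0.001], 0.25)]
box_blue [([0.448, -0.275, -0.001], 0.72)]
box_yellow [([0.363, 0.08, 0.002], 0.67), ([0.513, -0.016, 0.015], 0.64), ([0.353, -0.064, -0.002], 0.64)]
pad_red [([0.546, 0.062, 0.017], 0.86), ([0.449, -0.272, -0.001], 0.49)]
pad_green [([0.582, -0.054, 0.013], 0.79)]
pad_blue [([0.626, 0.019, 0.019], 0.93)]
pad_yellow []
tray [([0.565, 0.005, -0.003], 0.73), ([0.546, 0.06, 0.02], 0.41)]
bento [([0.747, 0.236, 0.001], 0.58)]
egg_cup [([0
[... 165 characters left out ...]
6  1.19615918] [0.47011577 0.21558118 0.68597175]
box_red [([0.328, 0.354, 0.001], 0.7), ([0.468, 0.31, 0.003], 0.69)]
box_green [([0.621, -0.302, -0.0], 0.73)]
box_blue [([0.617, -0.304, -0.0], 0.63), ([0.455, -0.272, 0.004], 0.58), ([0.511, -0.014, 0.016], 0.54)]
box_yellow [([0.357, -0.065, 0.0], 0.86), ([0.368, 0.082, -0.004], 0.85), ([0.51, -0.017, 0.013], 0.71)]
pad_red [([0.55, 0.057, 0.014], 0.55)]
pad_green [([0.589, -0.054, 0.012], 0.61)]
pad_blue [([0.624, 0.019, 0.014], 0.87)]
pad_yellow [([0.511, -0.022, 0.014], 0.93)]
tray [([0.57, -0.003, -0.0], 0.75)]
bento [([0.748, 0.239, 0.002], 0.75)]
egg_cup [([0.774, -0.164, -0.002], 0.57)]
toothpick_holder [([0.596, 0.354, 0.0], 0.78)]
```

View pics/top1.png

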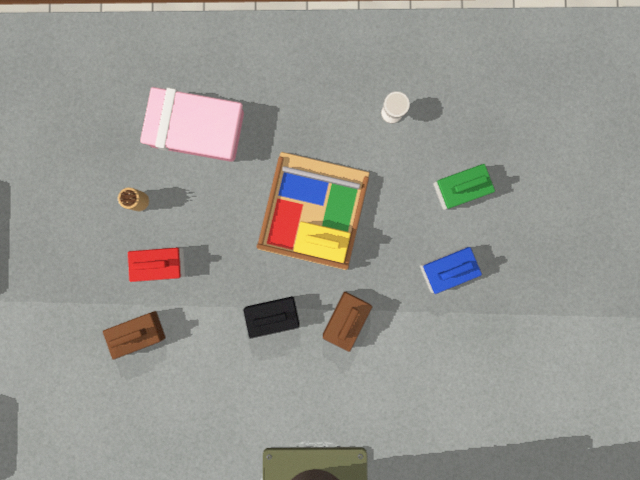

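View pics/side1.png

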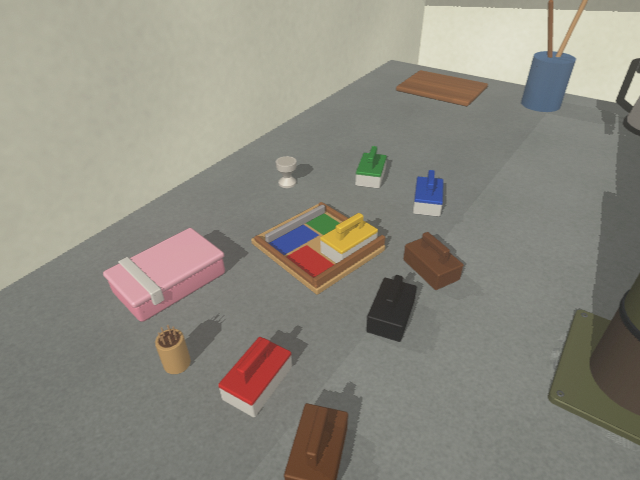

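```bash
cat > h.py <<'E'
import cv2,numpy as np
from scipy.optimize import minimize
CAM={"top":(np.array([[493.,0,311.1],[0,493,227.2],[0,0,1]]),np.array([2.18389518,-2.20008459,0.05303783]),np.array([0.00654791,0.54220699,0.97656731])),
"side":(np.array([[460.5,0,320],[0,460.5,238.4],[0,0,1]]),np.array([0.76091231,-2.50298976,1.19615918]),np.array([0.47011577,0.21558118,0.68597175]))}
HUE={"red":0,"yellow":26,"green":62,"blue":111}
S=4
def mask(img,c,ctr,r):
    hsv=cv2.cvtColor(img,cv2.COLOR_BGR2HSV).astype(int)
    dh=np.abs((hsv[...,0]-HUE[c]+90)%180-90)
    m=((dh<8 if c!="red" else dh<4)&(hsv[...,1]>(170 if c=="red" else 130))&(hsv[...,2]>40)).astype(np.uint8)
    w=np.zeros_like(m);cv2.circle(w,(int(ctr[0]),int(ctr[1])),int(r),1,-1);return m&w
def box(x0,x1,y0,y1,z0,z1):
    return np.array([[x,y,z] for x in(x0,x1) for y in(y0,y1) for z in(z0,z1)])
def place(P,p,z=0):
    c,s=np.cos(p[2]),np.sin(p[2]);return np.c_[p[0]+c*P[:,0]-s*P[:,1],p[1]+s*P[:,0]+c*P[:,1],P[:,2]+z]
def proj(P,cam):
    return cv2.projectPoints(P.astype(float),cam[1],cam[2],cam[0],None)[0][:,0]
def raster(parts,p,z,cam):
    im=np.zeros((480*S//2,640*S//2),np.uint8)
    for P in parts:
        q=proj(place(P,p,z),cam)*(S//2)
        cv2.fillConvexPoly(im,cv2.convexHull((q*16).astype(np.int32)),1,shift=4)
    return im
def lid(zlo): return [box(-.05,.05,-.03,.03,zlo,.04),box(-.032,.032,-.007,.007,.057,.071),box(-.032,-.024,-.007,.007,.04,.06),box(.024,.032,-.007,.007,.04,.06)]
def fit(parts,masks,p0,z=0):
    ms={k:cv2.resize(m,None,fx=S//2,fy=S//2,interpolation=cv2.INTER_NEAREST) for k,(m,_) in masks.items()}
    def f(v):
        p=[v[0]/50,v[1]/50,v[2]/5];e=0
        for k,(m,cam) in masks.items():
            r=raster(parts,p,z,cam);e+=1-(r&ms[k]).sum()/max(1,(r|ms[k]).sum())
        return e/len(masks)
    v0=np.array([p0[0]*50,p0[1]*50,p0[2]*5])
    b=min((minimize(f,v0+d,method="Nelder-Mead",options=dict(initial_simplex=v0+d+np.array([[0,0,0],[.5,0,0],[0,.5,0],[0,0,.7]]))) for d in np.array([[0,0,0],[-.2,.2,-.4],[.2,-.2,.4]])),key=lambda r:r.fun)
    return np.array([b.x[0]/50,b.x[1]/50,b.x[2]/5]),b.fun
E
python3 - <<'E'
from h import *
im={k:cv2.imread(f"pics/{k}1.png") for k in CAM}
def go(c,p0,z=0,ks=("top","side")):
    for zlo in (.028,.034):
      for kk in (ks,)+tuple((k,) for k in ks):
        M={}
        for k in kk:
            q=proj(np.array([[p0[0],p0[1],z+.04]]),CAM[k])[0];M[k]=(mask(im[k],c,q,45),CAM[k])
        p,e=fit(lid(zlo),M,p0,z);print(c,zlo,kk,np.round(p[:2],4),round(np.degrees(p[2]),1),round(e,3))
go("red",(.469,.311,np.pi/2));go("green",(.621,-.302,-1.3));go("blue",(.45,-.274,-1.3));go("yellow",(.512,-.017,-1.8),.015)
# tray from pads (top): red+blue+green
ang=np.radians(167)
pads={"red":(.03,-.05,.05,.03),"green":(-.03,.05,.05,.03),"blue":(-.05,-.03,.03,.05)}
c0=np.array([.567,.001,ang])
def res(cams):
  from itertools import product
  Ms={}
  for k in cams:
    for c,(x,y,a,b) in pads.items():
        w=place(np.array([[x,y,.015]]),c0);q=proj(w,CAM[k])[0]
        Ms[k,c]=cv2.resize(mask(im[k],c,q,48),None,fx=2,fy=2,interpolation=cv2.INTER_NEAREST)
  def f(v,full=False):
    p=[v[0]/50,v[1]/50,v[2]/5];e=[]
    for (k,c),m in Ms.items():
        x,y,a,b=pads[c];s=v[3]/100 if len(v)>3 else 0
        r=raster([box(x-a+s,x+a-s,y-b+s,y+b-s,.015,.0151)],p,0,CAM[k])
        # exclude yellow occlusion
        o=raster([box(-.05,.05,-.03,.03,0,.04)]+lid(.03)[1:],yel,.015,CAM[k]); r=r&(1-o)
        e.append(1-(r&m).sum()/(r|m).sum())
    return e if full else sum(e)
  v0=np.array([c0[0]*50,c0[1]*50,c0[2]*5,.1])
  b=minimize(f,v0,method="Nelder-Mead",options=dict(initial_simplex=v0+np.array([[0,0,0,0],[.4,0,0,0],[0,.4,0,0],[0,0,.5,0],[0,0,0,.2]])))
  v=b.x;print("tray",cams,np.round(v[:2]/50,4),np.degrees(v[2]/5).round(2),"margin",v[3]*10,np.round(f(v,True),3))
yel=(.512,-.017,np.radians(-103))
for cs in (["top"],["side"],["top","side"]):res(cs)
E
```

```text
red 0.028 ('top', 'side') [0.4707 0.3102] 93.0 0.185
red 0.028 ('top',) [0.4707 0.3099] 93.0 0.094
red 0.028 ('side',) [0.4725 0.3092] 93.2 0.272
red 0.034 ('top', 'side') [0.4698 0.3119] 93.5 0.154
red 0.034 ('top',) [0.4709 0.3104] 94.2 0.08
red 0.034 ('side',) [0.4688 0.3124] 94.5 0.23
green 0.028 ('top', 'side') [ 0.6211 -0.3037] -69.3 0.553
green 0.028 ('top',) [ 0.6211 -0.3037] -69.3 0.106
green 0.028 ('side',) [ 0.621 -0.302] -74.5 1.0
green 0.034 ('top', 'side') [ 0.6202 -0.3034] -70.5 0.545
green 0.034 ('top',) [ 0.6202 -0.3034] -70.5 0.09
green 0.034 ('side',) [ 0.621 -0.302] -74.5 1.0
blue 0.028 ('top', 'side') [ 0.4552 -0.2742] -68.8 0.125
blue 0.028 ('top',) [ 0.4551 -0.2727] -69.1 0.067
blue 0.028 ('side',) [ 0.4567 -0.2776] -69.7 0.173
blue 0.034 ('top', 'side') [ 0.4543 -0.2714] -68.8 0.089
blue 0.034 ('top',) [ 0.4547 -0.2719] -68.2 0.048
blue 0.034 ('side',) [ 0.4534 -0.2705] -69.2 0.119
yellow 0.028 ('top', 'side') [ 0.5114 -0.0187] -103.3 0.092
yellow 0.028 ('top',) [ 0.5117 -0.0182] -103.6 0.024
yellow 0.028 ('side',) [ 0.5129 -0.02  ] -100.1 0.147
yellow 0.034 ('top', 'side') [ 0.5111 -0.0176] -103.5 0.059
yellow 0.034 ('top',) [ 0.5117 -0.0183] -103.4 0.024
yellow 0.034 ('side',) [ 0.5107 -0.0154] -102.4 0.071
tray ['top'] [5.657e-01 3.000e-04] 166.05 margin 5.213701235507334 [0.046 0.073 0.091]
tray ['side'] [ 0.5637 -0.0009] 166.55 margin 7.405962644119095 [0.199 1.    0.054]
tray ['top', 'side'] [5.644e-01 5.000e-04] 165.78 margin 5.789703888325183 [0.088 0.057 0.076 0.224 1.    0.104]
```

```bash
cat > plan.py <<'E'
import numpy as np
from scipy.spatial.transform import Rotation as R, Slerp
G=.054
T=np.array([.5655,.0,np.radians(166.1)])   # tray pose
def tray(x,y,z=0):
    c,s=np.cos(T[2]),np.sin(T[2]);return np.array([T[0]+c*x-s*y,T[1]+s*x+c*y,z])
def down(a): # tool down, tool x at heading a (deg)
    a=np.radians(a);return R.from_matrix(np.array([[np.cos(a),np.sin(a),0],[np.sin(a),-np.cos(a),0],[0,0,-1]]))
def cur(s): q=s["orientation"];return np.array(s["ee_pos"]),R.from_quat([q[1],q[2],q[3],q[0]])
def tcp(grasp,r): return grasp-r.apply([0,0,G])
def rows(p0,r0,pts,dec=4):
    """pts: list of (tcp, rot, nrows); prints rows in tool axes"""
    p,r=np.array(p0),r0
    for P,Q,n in pts:
        ps,rs=p.copy(),r;sl=Slerp([0,1],R.concatenate([rs,Q]))
        for i in range(1,n+1):
            a=i/n;d=r.inv().apply(ps+(P-ps)*a-p);w=(r.inv()*sl(a)).as_rotvec()
            d,w=np.round(d,dec),np.round(w,3)
            print("  {"+", ".join(f'"{k}":{v:g}' for k,v in zip(["dx","dy","dz","rx","ry","rz"],[*d,*w]) if abs(v)>=.0005)+"}", "|d|=%.3f"%np.linalg.norm(d))
            p=p+r.apply(d);r=r*R.from_rotvec(w)
    return p,r
E
python3 - <<'E'
from plan import *
from cell import robot
print(np.round(robot.snapshot("wrist")["hand_eye"],3).tolist())
p,r=cur(robot.state())
rows(p,r,[(np.array([.46,-.03,.33]),down(70),11)])
E
```

```text
[[-0.002, -0.949, -0.315, 0.082], [1.0, -0.002, -0.001, 0.001], [0.0, -0.315, 0.949, -0.07], [0.0, 0.0, 0.0, 1.0]]
  {"dx":0.0402, "dy":-0.0449, "dz":-0.0024, "rz":-0.091} |d|=0.060
  {"dx":0.0441, "dy":-0.0411, "dz":-0.0023, "rz":-0.091} |d|=0.060
  {"dx":0.0476, "dy":-0.0369, "dz":-0.0024, "rz":-0.09} |d|=0.060
  {"dx":0.0508, "dy":-0.0325, "dz":-0.0024, "rz":-0.091} |d|=0.060
  {"dx":0.0535, "dy":-0.0277, "dz":-0.0024, "rz":-0.091} |d|=0.060
  {"dx":0.0558, "dy":-0.0228, "dz":-0.0023, "rz":-0.091} |d|=0.060
  {"dx":0.0577, "dy":-0.0175, "dz":-0.0024, "rz":-0.091} |d|=0.060
  {"dx":0.059, "dy":-0.0123, "dz":-0.0024, "rz":-0.091} |d|=0.060
  {"dx":0.0598, "dy":-0.0069, "dz":-0.0023, "rz":-0.09} |d|=0.060
  {"dx":0.0603, "dy":-0.0014, "dz":-0.0024, "rz":-0.091} |d|=0.060
  {"dx":0.0601, "dy":0.004, "dz":-0.0024, "rz":-0.091} |d|=0.060
```

>>> {"fn": "carry_out", "kwargs": {
  "deltas": [
    {"dx":0.04,"dy":-0.045,"dz":-0.002,"rz":-0.091},
    {"dx":0.044,"dy":-0.041,"dz":-0.002,"rz":-0.091},
    {"dx":0.048,"dy":-0.037,"dz":-0.002,"rz":-0.091},
    {"dx":0.051,"dy":-0.033,"dz":-0.002,"rz":-0.091},
    {"dx":0.054,"dy":-0.028,"dz":-0.002,"rz":-0.091},
    {"dx":0.056,"dy":-0.023,"dz":-0.002,"rz":-0.091},
    {"dx":0.058,"dy":-0.018,"dz":-0.002,"rz":-0.091},
    {"dx":0.059,"dy":-0.013,"dz":-0.002,"rz":-0.091},
    {"dx":0.06,"dy":-0.01,"dz":-0.002,"rz":-0.091},
    {"dx":0.06,"dy":-0.01,"dz":-0.002,"rz":-0.091}
  ]
}}

```text
validation failed for argument at $.de...
```

Run:
```python
from plan import *
from cell import robot
import cv2,pickle
s=robot.state();d=robot.snapshot("wrist");s2=robot.state()
cv2.imwrite("pics/w1.png",d["image"][:,:,::-1]);pickle.dump((s,d),open("w1.pkl","wb"))
p,r=cur(s);print(s["time"],p,r.as_matrix().round(3).tolist(),np.round(s["joint_vel"],2),s2["ee_pos"],np.round(s2["qpos"],2))
rows(*cur(s2),[(np.array([.478,.31,.20]),down(94),7)])
```

```text
1.35 [ 0.13812607 -0.60956477  0.30393334] [[0.975, 0.221, 0.0], [0.221, -0.975, -0.0], [0.0, 0.0, -1.0]] [ 0.  0. -0.  0.  0. -0. -0.] [ 0.1381485  -0.60955613  0.30392965] [ 1.38  0.69 -0.19  1.57  0.16  0.9  -0.22]
  {"dx":0.0764, "dy":-0.1174, "dz":0.0148, "rz":-0.203} |d|=0.141
  {"dx":0.0985, "dy":-0.0996, "dz":0.0149, "rz":-0.202} |d|=0.141
  {"dx":0.1164, "dy":-0.0778, "dz":0.0148, "rz":-0.203} |d|=0.141
  {"dx":0.1298, "dy":-0.0527, "dz":0.0149, "rz":-0.202} |d|=0.141
  {"dx":0.1376, "dy":-0.0256, "dz":0.0148, "rz":-0.203} |d|=0.141
  {"dx":0.1401, "dy":0.0027, "dz":0.0148, "rz":-0.202} |d|=0.141
  {"dx":0.1366, "dy":0.0307, "dz":0.0149, "rz":-0.203} |d|=0.141
```

View pics/w1.png

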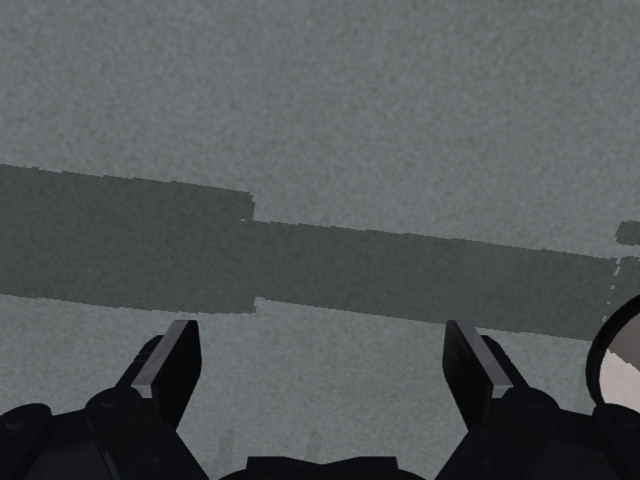

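The wrist picture shows only bare bench and the open fingers (pads at about (165,360) and (475,360)); the arm hasn't moved because the call was refused. I'll retry with complete rows.

>>> {"fn": "carry_out", "kwargs": {
  "deltas": [
    {"dx":0.04,"dy":-0.045,"dz":-0.002,"rx":0,"ry":0,"rz":-0.091,"claw":1},
    {"dx":0.044,"dy":-0.041,"dz":-0.002,"rx":0,"ry":0,"rz":-0.091,"claw":1},
    {"dx":0.048,"dy":-0.037,"dz":-0.002,"rx":0,"ry":0,"rz":-0.091,"claw":1},
    {"dx":0.051,"dy":-0.033,"dz":-0.002,"rx":0,"ry":0,"rz":-0.091,"claw":1},
    {"dx":0.054,"dy":-0.028,"dz":-0.002,"rx":0,"ry":0,"rz":-0.091,"claw":1},
    {"dx":0.056,"dy":-0.023,"dz":-0.002,"rx":0,"ry":0,"rz":-0.091,"claw":1},
    {"dx":0.058,"dy":-0.018,"dz":-0.002,"rx":0,"ry":0,"rz":-0.091,"claw":1},
    {"dx":0.059,"dy":-0.013,"dz":-0.002,"rx":0,"ry":0,"rz":-0.091,"claw":1},
    {"dx":0.06,"dy":-0.01,"dz":-0.002,"rx":0,"ry":0,"rz":-0.091,"claw":1},
    {"dx":0.06,"dy":-0.01,"dz":-0.002,"rx":0,"ry":0,"rz":-0.091,"claw":1}
  ]
}}

```text
time: 2.65
ee_pos: [0.4212, -0.0721, 0.3243]
orientation: [0.001, 0.843, 0.538, 0.001]
wrist_force: [1.2, -0.0, -0.0]
grip_width: 0.999
grip_force: 0.0
```

Run:
```python
from plan import *
from cell import robot
import cv2,pickle
s=robot.state();d=robot.snapshot("wrist");s2=robot.state()
cv2.imwrite("pics/w2.png",d["image"][:,:,::-1]);pickle.dump((s,d),open("w2.pkl","wb"))
p,r=cur(s);print(s["time"],p,d["K"].round(1).tolist(),np.round(s["joint_vel"],2),s2["ee_pos"],np.round(s2["qpos"],2))
rows(*cur(s2),[(np.array([.471,.31,.22]),down(93.5),10)])
```

```text
2.65 [ 0.42116274 -0.07211509  0.32426017] [[424.6, 0.0, 321.6], [0.0, 424.6, 238.5], [0.0, 0.0, 1.0]] [-1.    0.07 -0.2  -0.19  0.11  0.16 -0.51] [ 0.42461713 -0.06276434  0.32528165] [ 0.36  0.43 -0.46  2.09  0.29  0.67 -0.71]
  {"dx":0.0358, "dy":-0.011, "dz":0.0108, "rx":0.001, "ry":-0.001, "rz":-0.048} |d|=0.039
  {"dx":0.0364, "dy":-0.0093, "dz":0.0108, "ry":-0.001, "rz":-0.048} |d|=0.039
  {"dx":0.0367, "dy":-0.0075, "dz":0.0108, "rx":0.001, "rz":-0.048} |d|=0.039
  {"dx":0.0371, "dy":-0.0057, "dz":0.0107, "rx":0.001, "ry":-0.001, "rz":-0.048} |d|=0.039
  {"dx":0.0373, "dy":-0.0039, "dz":0.0108, "ry":-0.001, "rz":-0.048} |d|=0.039
  {"dx":0.0374, "dy":-0.0021, "dz":0.0107, "rx":0.001, "ry":-0.001, "rz":-0.048} |d|=0.039
  {"dx":0.0375, "dz":0.0106, "rx":0.001, "ry":-0.001, "rz":-0.048} |d|=0.039
  {"dx":0.0375, "dy":0.0015, "dz":0.0106, "ry":-0.001, "rz":-0.049} |d|=0.039
  {"dx":0.0374, "dy":0.0033, "dz":0.0106, "rx":0.001, "rz":-0.048} |d|=0.039
  {"dx":0.0372, "dy":0.0051, "dz":0.0106, "rx":0.001, "ry":-0.001, "rz":-0.048} |d|=0.039
```

View pics/w2.png

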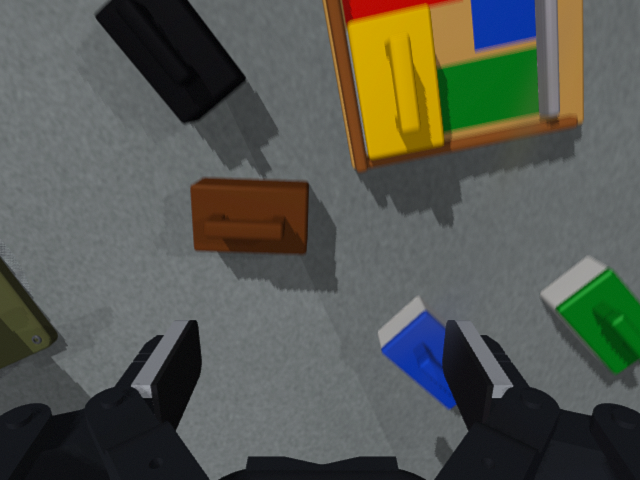

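>>> {"fn": "carry_out", "kwargs": {
  "deltas": [
    {"dx":0.0358,"dy":-0.011,"dz":0.01,"rx":0,"ry":0,"rz":-0.048,"claw":1},
    {"dx":0.0364,"dy":-0.009,"dz":0.01,"rx":0,"ry":0,"rz":-0.048,"claw":1},
    {"dx":0.0367,"dy":-0.0075,"dz":0.01,"rx":0,"ry":0,"rz":-0.048,"claw":1},
    {"dx":0.037,"dy":-0.0057,"dz":0.01,"rx":0,"ry":0,"rz":-0.048,"claw":1},
    {"dx":0.037,"dy":-0.004,"dz":0.01,"rx":0,"ry":0,"rz":-0.048,"claw":1},
    {"dx":0.037,"dy":-0.002,"dz":0.01,"rx":0,"ry":0,"rz":-0.048,"claw":1},
    {"dx":0.037,"dy":0,"dz":0.01,"rx":0,"ry":0,"rz":-0.048,"claw":1},
    {"dx":0.037,"dy":0.0015,"dz":0.01,"rx":0,"ry":0,"rz":-0.048,"claw":1},
    {"dx":0.037,"dy":0.003,"dz":0.01,"rx":0,"ry":0,"rz":-0.048,"claw":1},
    {"dx":0.037,"dy":0.005,"dz":0.01,"rx":0,"ry":0,"rz":-0.048,"claw":1}
  ]
}}

```text
time: 3.95
ee_pos: [0.4731, 0.2959, 0.2236]
orientation: [0.0, 0.692, 0.722, 0.0]
wrist_force: [0.6, -0.5, -0.3]
grip_width: 1.001
grip_force: 0.0
```

```bash
cat > wr.py <<'E'
from plan import *
from h import *
import pickle
def wcam(s,d):
    p,r=cur(s);M=np.eye(4);M[:3,:3]=r.as_matrix();M[:3,3]=p
    C=np.linalg.inv(M@np.array(d["hand_eye"]));return (d["K"],cv2.Rodrigues(C[:3,:3])[0],C[:3,3])
def grab(tag):
    from cell import robot
    s=robot.state();d=robot.snapshot("wrist");cv2.imwrite(f"pics/{tag}.png",d["image"][:,:,::-1]);pickle.dump((s,d),open(tag+".pkl","wb"));return s,d
def fitw(s,d,c,p0,z=0,r=150,zlo=.034):
    cam=wcam(s,d);img=d["image"][:,:,::-1].copy()
    q=proj(np.array([[p0[0],p0[1],z+.04]]),cam)[0];m=mask(img,c,q,r)
    p,e=fit(lid(zlo),{"w":(m,cam)},p0,z);print(c,np.round(p[:2],4),round(np.degrees(p[2]),1),"e",round(e,3),"px",q.round(),m.sum());return p
E
python3 - <<'E'
from wr import *
s,d=grab("w3");print(s["time"],np.round(s["ee_pos"],4),np.round(s["joint_vel"],2))
p=fitw(s,d,"red",(.4705,.311,np.radians(93.5)),r=300)
rows(*cur(s),[(tcp(np.array([p[0],p[1],.064]),down(np.degrees(p[2]))),down(np.degrees(p[2])),6)])
s,d=pickle.load(open("w2.pkl","rb"))
fitw(s,d,"yellow",(.5115,-.0182,np.radians(-103.5)),z=.015,r=150)
cam=wcam(s,d)
img=d["image"][:,:,::-1].copy()
for P in ([[-.08,.083,.027],[.08,.083,.027],[.08,-.02,.037]],[[-.071,.079,.036],[-.071,-.02,.036]],[[-.09,.083,.027],[.09,.09,.027]]):
    P=np.array([tray(*a) for a in P])
    q=proj(P,cam).round().astype(int)
    cv2.polylines(img,[q],False,(255,0,255),1)
cv2.imwrite("pics/w2o.png",cv2.resize(img[0:200,320:640],None,fx=2,fy=2))
E
```

```text
3.95 [0.4731 0.2959 0.2236] [-0.43  0.33 -0.03 -0.49  0.09  0.21 -0.  ]
red [0.4712 0.3123] 94.2 e 0.038 px [316. 209.] 15249
  {"dx":0.0028, "dz":0.0176, "rz":-0.005} |d|=0.018
  {"dx":0.0027, "dz":0.0176, "rz":-0.005} |d|=0.018
  {"dx":0.0028, "dz":0.0176, "rz":-0.005} |d|=0.018
  {"dx":0.0027, "dz":0.0176, "rz":-0.006} |d|=0.018
  {"dx":0.0028, "dz":0.0176, "rz":-0.005} |d|=0.018
  {"dx":0.0028, "dz":0.0175, "rz":-0.005} |d|=0.018
yellow [ 0.5127 -0.017 ] -103.7 e 0.068 px [397.  89.] 12073
```

View pics/w2o.png

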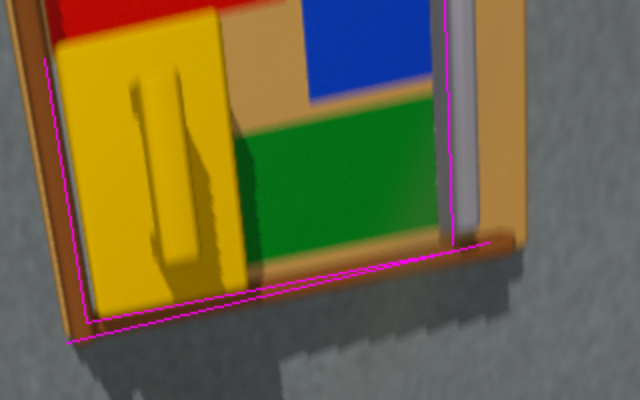

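Run:
```python
from plan import *
from cell import robot
s=robot.state();print(s["time"],np.round(s["ee_pos"],4),np.round(s["joint_vel"],2),s["grip_width"])
a=down(94.0);rows(*cur(s),[(tcp(np.array([.4712,.3122,.064]),a),a,6)])
```

```text
4.0 [0.4725 0.3024 0.223 ] [ 0.03 -0.04 -0.02  0.06 -0.03 -0.03  0.  ] 1.0056309745979752
  {"dx":0.0015, "dz":0.0175, "ry":-0.001, "rz":-0.003} |d|=0.018
  {"dx":0.0015, "dz":0.0175, "ry":-0.001, "rz":-0.004} |d|=0.018
  {"dx":0.0016, "dz":0.0175, "ry":-0.002, "rz":-0.003} |d|=0.018
  {"dx":0.0016, "dz":0.0175, "rx":0.001, "ry":-0.001, "rz":-0.003} |d|=0.018
  {"dx":0.0016, "dz":0.0176, "ry":-0.001, "rz":-0.004} |d|=0.018
  {"dx":0.0016, "dz":0.0175, "ry":-0.001, "rz":-0.003} |d|=0.018
```

>>> {"fn": "carry_out", "kwargs": {
  "deltas": [
    {"dx":0.002,"dy":0,"dz":0.021,"rx":0,"ry":-0.001,"rz":-0.004,"claw":0.7},
    {"dx":0.002,"dy":0,"dz":0.021,"rx":0,"ry":-0.001,"rz":-0.004,"claw":0.5},
    {"dx":0.002,"dy":0,"dz":0.021,"rx":0,"ry":-0.002,"rz":-0.004,"claw":0.5},
    {"dx":0.002,"dy":0,"dz":0.021,"rx":0,"ry":-0.002,"rz":-0.004,"claw":0.5},
    {"dx":0.001,"dy":0,"dz":0.021,"rx":0,"ry":-0.001,"rz":-0.004,"claw":0.5},
    {"dx":0,"dy":0,"dz":0,"rx":0,"ry":0,"rz":0,"claw":0},
    {"dx":0,"dy":0,"dz":0,"rx":0,"ry":0,"rz":0,"claw":0},
    {"dx":0,"dy":0,"dz":0,"rx":0,"ry":0,"rz":0,"claw":0},
    {"dx":0,"dy":0,"dz":-0.01,"rx":0,"ry":0,"rz":0,"claw":0},
    {"dx":0,"dy":0,"dz":-0.03,"rx":0,"ry":0,"rz":0,"claw":0}
  ],
  "newtons": 90
}}

```text
time: 5.25
ee_pos: [0.4717, 0.3033, 0.159]
orientation: [0.002, 0.685, 0.729, -0.004]
wrist_force: [0.5, 0.5, -2.7]
grip_width: 0.143
grip_force: 89.1
```

Run:
```python
from plan import *
from cell import robot
s=robot.state();print(s["time"],np.round(s["ee_pos"],4),np.round(s["joint_vel"],2),s["grip_width"],s["grip_force"],np.round(s["qpos"],2),np.round(s["wrist_force"],1))
# command estimate: grasp at .4712,.3122, +40mm
a=down(94);b=down(166.1)
p0=tcp(np.array([.4712,.3122,.102]),a)
rows(p0,a,[(tcp(tray(.026,-.051,.125),b),b,10)])
```

```text
5.25 [0.4717 0.3033 0.159 ] [ 0.19 -0.4  -0.32 -0.11 -0.25  0.51  0.22] 0.14308453527758289 89.06728863716125 [-0.44  0.84 -0.37  1.86  0.56  0.55 -1.12] [ 0.5  0.5 -2.7]
  {"dx":-0.0261, "dy":0.0063, "dz":-0.0023, "rz":-0.126} |d|=0.027
  {"dx":-0.0268, "dy":0.003, "dz":-0.0023, "rz":-0.126} |d|=0.027
  {"dx":-0.0269, "dz":-0.0023, "rz":-0.126} |d|=0.027
  {"dx":-0.0266, "dy":-0.0038, "dz":-0.0023, "rz":-0.125} |d|=0.027
  {"dx":-0.026, "dy":-0.007, "dz":-0.0023, "rz":-0.126} |d|=0.027
  {"dx":-0.0248, "dy":-0.0103, "dz":-0.0023, "rz":-0.126} |d|=0.027
  {"dx":-0.0234, "dy":-0.0133, "dz":-0.0023, "rz":-0.126} |d|=0.027
  {"dx":-0.0215, "dy":-0.0162, "dz":-0.0023, "rz":-0.126} |d|=0.027
  {"dx":-0.0194, "dy":-0.0187, "dz":-0.0023, "rz":-0.126} |d|=0.027
  {"dx":-0.0168, "dy":-0.021, "dz":-0.0023, "rz":-0.125} |d|=0.027
```

```bash
cat >> wr.py <<'E'
def held(s,d,c,r=300):
    """box pose in hand: box origin & yaw in tool frame (tool z down level)"""
    p,q=cur(s);x=q.as_matrix();a=np.arctan2(x[1,0],x[0,0])
    g=p+q.apply([0,0,G]);w=fitw(s,d,c,(g[0],g[1],a),z=g[2]-.064,r=r)
    o=q.inv().apply(np.array([w[0],w[1],g[2]-.064])-p);print("box in tool dx,dy",o[:2].round(4),"dyaw",np.degrees(w[2]-a).round(2))
E
python3 - <<'E'
from wr import *
from cell import robot
robot.snapshot("side")
s,d=grab("w4");print(s["time"],np.round(s["ee_pos"],4),cur(s)[1].as_matrix().round(3).tolist());held(s,d,"red")
E
```

```text
5.3 [0.4733 0.3049 0.1632] [[-0.062, 0.998, 0.004], [0.998, 0.062, -0.004], [-0.004, 0.004, -1.0]]
red [0.4739 0.3139] 93.2 e 0.241 px [318. 315.] 29704
box in tool dx,dy [0.0095 0.0007] dyaw -0.3
```

Run:
```python
from plan import *
from cell import robot
s=robot.state();print(s["time"],np.round(s["ee_pos"],4))
b=down(166.1);P=tcp(tray(.017,-.051,.120),b);print(P)
rows(*cur(s),[(P,b,8)])
```

```text
5.35 [0.4736 0.3052 0.1621]
[0.56124945 0.05359042 0.174     ]
  {"dx":-0.0321, "dy":0.009, "dz":-0.0013, "ry":0.001, "rz":-0.158} |d|=0.033
  {"dx":-0.0331, "dy":0.0039, "dz":-0.0014, "rx":0.001, "ry":0.001, "rz":-0.159} |d|=0.033
  {"dx":-0.0332, "dy":-0.0015, "dz":-0.0014, "rz":-0.158} |d|=0.033
  {"dx":-0.0327, "dy":-0.0066, "dz":-0.0014, "ry":0.001, "rz":-0.158} |d|=0.033
  {"dx":-0.0312, "dy":-0.0118, "dz":-0.0014, "ry":0.001, "rz":-0.159} |d|=0.033
  {"dx":-0.0289, "dy":-0.0165, "dz":-0.0015, "rx":0.001, "rz":-0.158} |d|=0.033
  {"dx":-0.026, "dy":-0.0208, "dz":-0.0015, "ry":0.001, "rz":-0.158} |d|=0.033
  {"dx":-0.0224, "dy":-0.0247, "dz":-0.0014, "ry":0.001, "rz":-0.159} |d|=0.033
```

>>> {"fn": "carry_out", "kwargs": {
  "deltas": [
    {"dx":-0.032,"dy":0.009,"dz":-0.003,"rx":0,"ry":0.001,"rz":-0.158,"claw":0},
    {"dx":-0.033,"dy":0.004,"dz":-0.003,"rx":0,"ry":0.001,"rz":-0.158,"claw":0},
    {"dx":-0.033,"dy":-0.0015,"dz":-0.002,"rx":0,"ry":0.001,"rz":-0.158,"claw":0},
    {"dx":-0.033,"dy":-0.0065,"dz":-0.001,"rx":0,"ry":0.001,"rz":-0.158,"claw":0},
    {"dx":-0.031,"dy":-0.012,"dz":-0.001,"rx":0,"ry":0,"rz":-0.158,"claw":0},
    {"dx":-0.029,"dy":-0.0165,"dz":-0.001,"rx":0,"ry":0,"rz":-0.158,"claw":0},
    {"dx":-0.026,"dy":-0.021,"dz":-0.001,"rx":0,"ry":0,"rz":-0.158,"claw":0},
    {"dx":-0.0225,"dy":-0.0245,"dz":-0.001,"rx":0,"ry":0,"rz":-0.158,"claw":0},
    {"dx":0,"dy":0,"dz":0,"rx":0,"ry":0,"rz":0,"claw":0},
    {"dx":0,"dy":0,"dz":0,"rx":0,"ry":0,"rz":0,"claw":0}
  ]
}}

```text
time: 6.6
ee_pos: [0.5593, 0.0534, 0.173]
orientation: [-0.001, 0.123, 0.992, -0.001]
wrist_force: [-0.3, 0.4, -1.6]
grip_width: 0.145
grip_force: 89.1
```

Run:
```python
from wr import *
from cell import robot
s,d=grab("w5");print(s["time"],np.round(s["ee_pos"],4),np.round(s["joint_vel"],2),np.round(s["wrist_force"],1));print(cur(s)[1].as_matrix().round(3).tolist())
b=down(166.1)
rows(*cur(s),[(tcp(tray(.017,-.051,.120),b),b,1)])
cam=wcam(s,d);img=d["image"][:,:,::-1].copy()
def line(P,col,tr=True):
    q=proj(np.array([tray(*a) for a in P]),cam).round().astype(int);cv2.polylines(img,[q],False,col,1)
line([[.08,.083,.037],[.08,-.083,.037]],(255,0,255));line([[-.08,.083,.027],[.08,.083,.027]],(255,0,255));line([[-.08,-.083,.027],[.08,-.083,.027]],(255,0,255));line([[-.071,.079,.036],[-.071,-.079,.036]],(255,0,255))
g=cur(s)[0]+cur(s)[1].apply([.009,0,G]);a=cur(s)[1].as_matrix();
B=place(np.array([[-.05,-.03,.04],[.05,-.03,.04],[.05,.03,.04],[-.05,.03,.04],[-.05,-.03,.04]]),(g[0],g[1],np.arctan2(a[1,0],a[0,0])),g[2]-.064)
cv2.polylines(img,[proj(B,cam).round().astype(int)],False,(0,255,0),1)
cv2.imwrite("pics/w5o.png",img)
```

```text
6.6 [0.5593 0.0534 0.173 ] [-0.02 -0.   -0.01  0.01 -0.    0.    0.01] [-0.3  0.4 -1.6]
[[-0.97, 0.243, -0.001], [0.243, 0.97, -0.002], [0.001, -0.002, -1.0]]
  {"dx":-0.0018, "dy":0.0006, "dz":-0.001, "rx":-0.002, "ry":-0.001, "rz":-0.003} |d|=0.002
```

View pics/w5o.png

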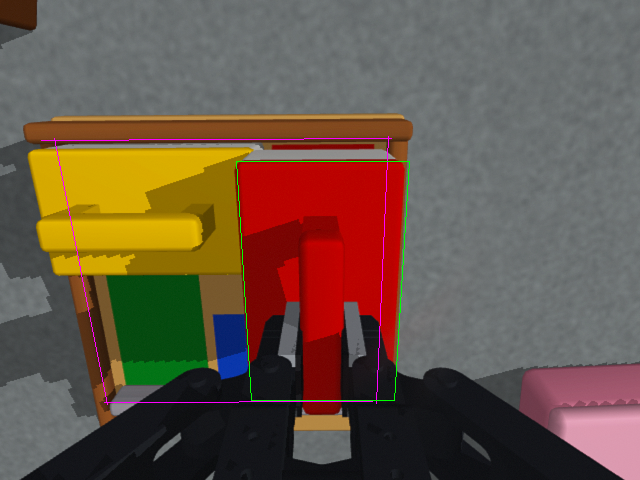

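>>> {"fn": "carry_out", "kwargs": {
  "deltas": [
    {"dx":0,"dy":0.0008,"dz":0.008,"rx":-0.002,"ry":0,"rz":-0.003,"claw":0},
    {"dx":0,"dy":0,"dz":0.008,"rx":0,"ry":0,"rz":0,"claw":0},
    {"dx":0,"dy":0,"dz":0.006,"rx":0,"ry":0,"rz":0,"claw":0},
    {"dx":0,"dy":0,"dz":0.004,"rx":0,"ry":0,"rz":0,"claw":0},
    {"dx":0,"dy":0,"dz":0.003,"rx":0,"ry":0,"rz":0,"claw":0},
    {"dx":0,"dy":0,"dz":0.003,"rx":0,"ry":0,"rz":0,"claw":0},
    {"dx":0,"dy":0,"dz":0.002,"rx":0,"ry":0,"rz":0,"claw":0},
    {"dx":0,"dy":0,"dz":0.002,"rx":0,"ry":0,"rz":0,"claw":0},
    {"dx":0,"dy":0,"dz":0,"rx":0,"ry":0,"rz":0,"claw":0},
    {"dx":0,"dy":0,"dz":0,"rx":0,"ry":0,"rz":0,"claw":0}
  ]
}}

```text
time: 7.9
ee_pos: [0.5599, 0.0529, 0.1369]
orientation: [-0.0, 0.121, 0.993, -0.001]
wrist_force: [-1.1, -0.1, -2.4]
grip_width: 0.144
grip_force: 89.8
```

>>> {"fn": "carry_out", "kwargs": {
  "deltas": [
    {"dx":0,"dy":0,"dz":0.0015,"rx":0,"ry":0,"rz":0,"claw":0},
    {"dx":0,"dy":0,"dz":0.0015,"rx":0,"ry":0,"rz":0,"claw":0},
    {"dx":0,"dy":0,"dz":0.001,"rx":0,"ry":0,"rz":0,"claw":0},
    {"dx":0,"dy":0,"dz":0.001,"rx":0,"ry":0,"rz":0,"claw":0},
    {"dx":0,"dy":0,"dz":0,"rx":0,"ry":0,"rz":0,"claw":0},
    {"dx":0,"dy":0,"dz":0,"rx":0,"ry":0,"rz":0,"claw":0},
    {"dx":0.001,"dy":0,"dz":0,"rx":0,"ry":0,"rz":0,"claw":0},
    {"dx":0.001,"dy":0,"dz":0,"rx":0,"ry":0,"rz":0,"claw":0},
    {"dx":0,"dy":0,"dz":0,"rx":0,"ry":0,"rz":0,"claw":0},
    {"dx":0,"dy":0,"dz":0,"rx":0,"ry":0,"rz":0,"claw":0}
  ]
}}

```text
time: 9.15
ee_pos: [0.5592, 0.0527, 0.1338]
orientation: [0.002, 0.121, 0.993, -0.002]
wrist_force: [-0.6, -3.3, 12.5]
grip_width: 0.144
grip_force: 91.9
```

>>> {"fn": "carry_out", "kwargs": {
  "deltas": [
    {"dx":0,"dy":0,"dz":-0.001,"rx":0,"ry":0,"rz":0,"claw":0.4},
    {"dx":0,"dy":0,"dz":0,"rx":0,"ry":0,"rz":0,"claw":0.4},
    {"dx":0,"dy":0,"dz":0,"rx":0,"ry":0,"rz":0,"claw":0.4},
    {"dx":0,"dy":0,"dz":-0.008,"rx":0,"ry":0,"rz":0,"claw":0.4},
    {"dx":0,"dy":0,"dz":-0.012,"rx":0,"ry":0,"rz":0,"claw":0.4},
    {"dx":0,"dy":0,"dz":-0.02,"rx":0,"ry":0,"rz":0,"claw":0.4},
    {"dx":0,"dy":0,"dz":-0.03,"rx":0,"ry":0,"rz":0,"claw":0.5},
    {"dx":0,"dy":0,"dz":-0.03,"rx":0,"ry":0,"rz":0,"claw":0.5},
    {"dx":0,"dy":0,"dz":-0.02,"rx":0,"ry":0,"rz":0,"claw":0.5},
    {"dx":0,"dy":0,"dz":0,"rx":0,"ry":0,"rz":0,"claw":0.5}
  ]
}}

```text
time: 10.4
ee_pos: [0.5588, 0.0541, 0.2548]
orientation: [0.001, 0.121, 0.993, -0.0]
wrist_force: [0.1, 0.5, -1.5]
grip_width: 0.503
grip_force: 0.0
```

```bash
cat >> wr.py <<'E'
def intray(p): 
    c,s=np.cos(T[2]),np.sin(T[2]);d=np.array(p[:2])-T[:2];return np.array([c*d[0]+s*d[1],-s*d[0]+c*d[1],(np.degrees(p[2]-T[2])+90)%180-90]).round(4)
E
python3 - <<'E'
from wr import *
s,d=grab("w6");print(s["time"],np.round(s["ee_pos"],4),np.round(s["joint_vel"],2),s["grip_width"],np.round(s["qpos"],2))
print(intray(fitw(s,d,"red",(*tray(.03,-.051)[:2],T[2]),z=.015,r=200)))
print(intray(fitw(s,d,"yellow",(.512,-.0178,T[2]+np.pi/2),z=.015,r=250)))
b=down(110);rows(*cur(s),[(tcp(np.array([.6205,-.3035,.165]),b),b,9)])
E
```

```text
10.4 [0.5588 0.0541 0.2548] [-0.01  0.04  0.04  0.03  0.02 -0.01 -0.01] 0.5034491376780165 [ 0.3   0.8  -0.86  1.79  0.76  0.92  0.43]
red [0.5515 0.0535] 166.0 e 0.038 px [322. 208.] 13226
[ 0.0265 -0.0486 -0.0786]
yellow [ 0.5122 -0.0191] 256.0 e 0.033 px [195. 181.] 14608
[4.72000e-02 3.13000e-02 8.99216e+01]
  {"dx":-0.0162, "dy":-0.0369, "dz":0.004, "rz":0.109} |d|=0.040
  {"dx":-0.0201, "dy":-0.035, "dz":0.0041, "ry":0.001, "rz":0.109} |d|=0.041
  {"dx":-0.0237, "dy":-0.0326, "dz":0.004, "rz":0.109} |d|=0.041
  {"dx":-0.0272, "dy":-0.0297, "dz":0.004, "rx":0.001, "rz":0.108} |d|=0.040
  {"dx":-0.0302, "dy":-0.0267, "dz":0.004, "rz":0.109} |d|=0.041
  {"dx":-0.033, "dy":-0.0232, "dz":0.004, "ry":0.001, "rz":0.109} |d|=0.041
  {"dx":-0.0353, "dy":-0.0195, "dz":0.004, "rz":0.109} |d|=0.041
  {"dx":-0.0372, "dy":-0.0156, "dz":0.004, "rz":0.109} |d|=0.041
  {"dx":-0.0386, "dy":-0.0114, "dz":0.004, "ry":0.001, "rz":0.109} |d|=0.040
```

View pics/w6.png

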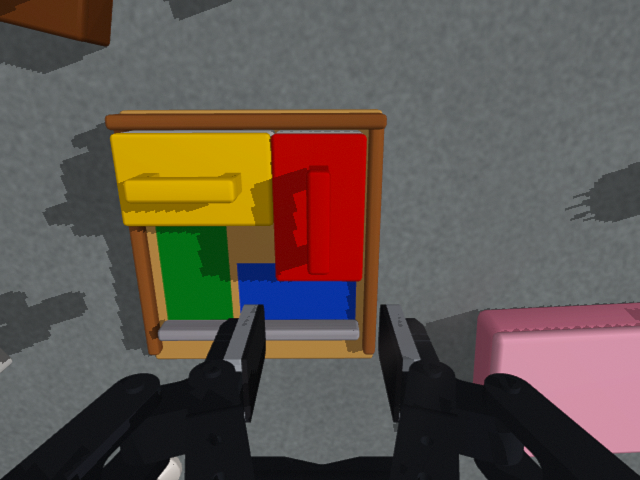

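>>> {"fn": "carry_out", "kwargs": {
  "deltas": [
    {"dx":-0.016,"dy":-0.037,"dz":0.004,"rx":0,"ry":0,"rz":0.109,"claw":0.6},
    {"dx":-0.02,"dy":-0.035,"dz":0.004,"rx":0,"ry":0,"rz":0.109,"claw":0.6},
    {"dx":-0.024,"dy":-0.0325,"dz":0.004,"rx":0,"ry":0,"rz":0.109,"claw":0.6},
    {"dx":-0.027,"dy":-0.03,"dz":0.004,"rx":0,"ry":0,"rz":0.109,"claw":0.6},
    {"dx":-0.03,"dy":-0.027,"dz":0.004,"rx":0,"ry":0,"rz":0.109,"claw":0.6},
    {"dx":-0.033,"dy":-0.023,"dz":0.004,"rx":0,"ry":0,"rz":0.109,"claw":0.6},
    {"dx":-0.035,"dy":-0.0195,"dz":0.004,"rx":0,"ry":0,"rz":0.109,"claw":0.6},
    {"dx":-0.037,"dy":-0.0155,"dz":0.004,"rx":0,"ry":0,"rz":0.109,"claw":0.6},
    {"dx":-0.039,"dy":-0.0115,"dz":0.004,"rx":0,"ry":0,"rz":0.108,"claw":0.6},
    {"dx":0,"dy":0,"dz":0,"rx":0,"ry":0,"rz":0,"claw":0.6}
  ]
}}

```text
time: 11.7
ee_pos: [0.6172, -0.309, 0.2147]
orientation: [-0.001, 0.577, 0.817, -0.003]
wrist_force: [0.1, 0.4, 0.3]
grip_width: 0.602
grip_force: 0.0
```

Run:
```python
from wr import *
from cell import robot
s,d=grab("w7");print(s["time"],np.round(s["ee_pos"],4),np.round(s["joint_vel"],2))
p=fitw(s,d,"green",(.6205,-.3035,np.radians(110)),r=300)
b=down(np.degrees(p[2]));s=robot.state();print(np.round(s["ee_pos"],4),np.round(s["qpos"],2))
rows(*cur(s),[(tcp(np.array([p[0],p[1],.064]),b),b,5)])
```

```text
11.7 [ 0.6172 -0.309   0.2147] [-0.04 -0.02 -0.07  0.06 -0.02 -0.01  0.01]
green [ 0.621  -0.3026] 109.7 e 0.027 px [330. 230.] 15727
[ 0.6177 -0.3057  0.2152] [ 0.69  0.94 -0.62  1.41  0.6   0.99  0.27]
  {"dy":0.0009, "dz":0.0194, "rx":-0.001, "rz":0.001} |d|=0.019
  {"dy":0.0009, "dz":0.0195, "rx":-0.001} |d|=0.020
  {"dy":0.0009, "dz":0.0194, "rx":-0.001, "rz":0.001} |d|=0.019
  {"dy":0.0008, "dz":0.0194, "rz":0.001} |d|=0.019
  {"dy":0.0009, "dz":0.0195, "rx":-0.001} |d|=0.020
```

>>> {"fn": "carry_out", "kwargs": {
  "deltas": [
    {"dx":0,"dy":0.001,"dz":0.0195,"rx":-0.001,"ry":0,"rz":0.001,"claw":0.5},
    {"dx":0,"dy":0.001,"dz":0.0195,"rx":-0.001,"ry":0,"rz":0,"claw":0.5},
    {"dx":0,"dy":0.001,"dz":0.0195,"rx":-0.001,"ry":0,"rz":0,"claw":0.5},
    {"dx":0,"dy":0.001,"dz":0.0195,"rx":-0.001,"ry":0,"rz":0.001,"claw":0.5},
    {"dx":0,"dy":0,"dz":0.0195,"rx":0,"ry":0,"rz":0,"claw":0.5},
    {"dx":0,"dy":0,"dz":0,"rx":0,"ry":0,"rz":0,"claw":0.4},
    {"dx":0,"dy":0,"dz":0,"rx":0,"ry":0,"rz":0,"claw":0},
    {"dx":0,"dy":0,"dz":0,"rx":0,"ry":0,"rz":0,"claw":0},
    {"dx":0,"dy":0,"dz":0,"rx":0,"ry":0,"rz":0,"claw":0},
    {"dx":0,"dy":0,"dz":0,"rx":0,"ry":0,"rz":0,"claw":0}
  ],
  "newtons": 115
}}

```text
time: 13.0
ee_pos: [0.623, -0.3028, 0.1204]
orientation: [0.002, 0.574, 0.819, 0.001]
wrist_force: [-1.0, 0.4, 0.2]
grip_width: 0.143
grip_force: 112.3
```

Run:
```python
from wr import *
from cell import robot
s=robot.state();p,r=cur(s);print(s["time"],np.round(p,4),s["grip_width"],s["grip_force"],np.round(s["wrist_force"],1))
o=r.inv().apply(np.array([.621,-.3026,0])-p);print("box in tool",o.round(4))
th=30
b=down(166.1);q=b*R.from_rotvec([0,np.radians(0),0])
P=tcp(tray(-.02,.051,.2),b)
rows(p,r,[(p+[0,0,.04],r,2),(P,b,8)])
```

```text
13.0 [ 0.623  -0.3028  0.1204] 0.14273617485964613 112.31228646822274 [-1.   0.4  0.2]
box in tool [ 0.001  -0.0022  0.1204]
  {"dz":-0.02} |d|=0.020
  {"dz":-0.02} |d|=0.020
  {"dx":0.0313, "dy":0.0047, "dz":-0.0117, "rz":-0.123} |d|=0.034
  {"dx":0.0306, "dy":0.0085, "dz":-0.0118, "rx":0.001, "ry":0.001, "rz":-0.122} |d|=0.034
  {"dx":0.0292, "dy":0.0121, "dz":-0.0117, "rz":-0.123} |d|=0.034
  {"dx":0.0276, "dy":0.0157, "dz":-0.0117, "ry":0.001, "rz":-0.123} |d|=0.034
  {"dx":0.0254, "dy":0.0189, "dz":-0.0117, "rz":-0.122} |d|=0.034
  {"dx":0.023, "dy":0.0218, "dz":-0.0117, "rx":0.001, "rz":-0.123} |d|=0.034
  {"dx":0.0201, "dy":0.0245, "dz":-0.0117, "ry":0.001, "rz":-0.123} |d|=0.034
  {"dx":0.017, "dy":0.0268, "dz":-0.0117, "rz":-0.122} |d|=0.034
```

>>> {"fn": "carry_out", "kwargs": {
  "deltas": [
    {"dx":0,"dy":0,"dz":-0.02,"rx":0,"ry":0,"rz":0,"claw":0},
    {"dx":0,"dy":0,"dz":-0.02,"rx":0,"ry":0,"rz":0,"claw":0},
    {"dx":0.031,"dy":0.005,"dz":-0.0115,"rx":0,"ry":0,"rz":-0.123,"claw":0},
    {"dx":0.0305,"dy":0.0085,"dz":-0.0115,"rx":0,"ry":0,"rz":-0.123,"claw":0},
    {"dx":0.029,"dy":0.012,"dz":-0.0115,"rx":0,"ry":0,"rz":-0.123,"claw":0},
    {"dx":0.0275,"dy":0.0155,"dz":-0.0115,"rx":0,"ry":0,"rz":-0.123,"claw":0},
    {"dx":0.0255,"dy":0.019,"dz":-0.0115,"rx":0,"ry":0,"rz":-0.122,"claw":0},
    {"dx":0.023,"dy":0.022,"dz":-0.0115,"rx":0,"ry":0,"rz":-0.122,"claw":0},
    {"dx":0.02,"dy":0.0245,"dz":-0.0115,"rx":0,"ry":0,"rz":-0.122,"claw":0},
    {"dx":0.017,"dy":0.027,"dz":-0.0115,"rx":0,"ry":0,"rz":-0.122,"claw":0}
  ]
}}

```text
time: 14.25
ee_pos: [0.573, -0.0535, 0.2539]
orientation: [0.003, 0.12, 0.993, -0.0]
wrist_force: [1.0, -0.7, -2.5]
grip_width: 0.136
grip_force: 112.4
```

```bash
cat >> plan.py <<'E'
def pivot(th,Px,Pz,y,axis,half,ox=0,oz=.120,rot=None):
    """TCP pose with box tilted th deg, its lower fence-side bottom edge at tray x=Px, height Pz over floor.
    half: half size along tray x; ox: box centre offset from tool centre along tray x; axis 'y' (green) or 'x' (blue)"""
    t=np.radians(th);u=np.array([np.cos(t),np.sin(t)]);n=np.array([-np.sin(t),np.cos(t)])
    c=np.array([Px,Pz])+(half-ox)*u+oz*n       # tray x, z of TCP
    b=down(np.degrees(T[2])+(0 if axis=='y' else -90))*R.from_rotvec([0,t,0] if axis=='y' else [t,0,0])
    return tray(c[0],y,c[1]+.015),b
E
python3 - <<'E'
from wr import *
from cell import robot
s,d=grab("w8");print(s["time"],np.round(s["ee_pos"],4),np.round(s["joint_vel"],2),np.round(s["qpos"],2))
held(s,d,"green")
s=robot.state();print(np.round(s["ee_pos"],4))
w=[(*pivot(28,-.064,.055,.051,'y',.05,.001),8)]
rows(*cur(s),w);print(w[0][0], w[0][1].as_matrix().round(3).tolist())
E
```

```text
14.25 [ 0.573  -0.0535  0.2539] [-0.23 -0.13 -0.31  0.15  0.04  0.15  0.41] [ 0.49  0.82 -0.87  1.75  0.76  0.94  0.63]
green [ 0.5728 -0.054 ] 166.2 e 0.303 px [322. 313.] 26402
box in tool dx,dy [ 0.0007 -0.0006] dyaw -0.09
[ 0.5727 -0.0471  0.256 ]
  {"dx":-0.0073, "dy":-0.001, "dz":0.0072, "ry":0.062, "rz":0.002} |d|=0.010
  {"dx":-0.0077, "dy":-0.001, "dz":0.0067, "rx":0.001, "ry":0.062, "rz":0.002} |d|=0.010
  {"dx":-0.0081, "dy":-0.001, "dz":0.0062, "ry":0.062, "rz":0.001} |d|=0.010
  {"dx":-0.0085, "dy":-0.001, "dz":0.0057, "rx":0.001, "ry":0.062, "rz":0.002} |d|=0.010
  {"dx":-0.0088, "dy":-0.0009, "dz":0.0051, "ry":0.062, "rz":0.002} |d|=0.010
  {"dx":-0.0092, "dy":-0.001, "dz":0.0046, "ry":0.061, "rz":0.002} |d|=0.010
  {"dx":-0.0094, "dy":-0.0009, "dz":0.0041, "rx":0.001, "ry":0.062, "rz":0.002} |d|=0.010
  {"dx":-0.0096, "dy":-0.0009, "dz":0.0034, "ry":0.062, "rz":0.002} |d|=0.010
[ 0.62806358 -0.06802143  0.19895782] [[-0.857, 0.24, -0.456], [0.212, 0.971, 0.113], [0.469, -0.0, -0.883]]
```

>>> {"fn": "carry_out", "kwargs": {
  "deltas": [
    {"dx":-0.007,"dy":-0.001,"dz":0.007,"rx":0,"ry":0.062,"rz":0.002,"claw":0},
    {"dx":-0.0075,"dy":-0.001,"dz":0.0065,"rx":0.001,"ry":0.062,"rz":0.002,"claw":0},
    {"dx":-0.008,"dy":-0.001,"dz":0.006,"rx":0,"ry":0.062,"rz":0.002,"claw":0},
    {"dx":-0.0085,"dy":-0.001,"dz":0.0055,"rx":0.001,"ry":0.062,"rz":0.002,"claw":0},
    {"dx":-0.009,"dy":-0.001,"dz":0.005,"rx":0,"ry":0.062,"rz":0.002,"claw":0},
    {"dx":-0.009,"dy":-0.001,"dz":0.0045,"rx":0,"ry":0.062,"rz":0.002,"claw":0},
    {"dx":-0.0095,"dy":-0.001,"dz":0.004,"rx":0,"ry":0.062,"rz":0.002,"claw":0},
    {"dx":-0.0095,"dy":-0.001,"dz":0.0035,"rx":0,"ry":0.062,"rz":0.002,"claw":0},
    {"dx":0,"dy":0,"dz":0,"rx":0,"ry":0,"rz":0,"claw":0},
    {"dx":0,"dy":0,"dz":0,"rx":0,"ry":0,"rz":0,"claw":0}
  ]
}}

```text
time: 15.55
ee_pos: [0.6271, -0.0764, 0.1967]
orientation: [-0.241, 0.126, 0.962, 0.029]
wrist_force: [0.8, -0.0, -2.4]
grip_width: 0.14
grip_force: 112.4
```

Run:
```python
from wr import *
from cell import robot
s,d=grab("w9");print(s["time"],np.round(s["ee_pos"],4),np.round(s["joint_vel"],2),np.round(s["qpos"],2),cur(s)[1].as_matrix().round(3).tolist())
im=robot.snapshot("side")["image"][150:300,220:420,::-1]
cv2.imwrite("pics/s9.png",np.hstack([cv2.resize(d["image"][:,:,::-1],(400,300)),cv2.resize(im,(400,300))]))
s=robot.state();print(np.round(s["ee_pos"],4))
w=[(*pivot(28,-.061,.004,.051,'y',.05,.001),6)]
rows(*cur(s),w)
```

```text
15.55 [ 0.6271 -0.0764  0.1967] [-0.   -0.01 -0.    0.01 -0.    0.    0.  ] [ 0.41  1.14 -0.84  1.19  0.53  1.55  0.94] [[-0.852, 0.256, -0.457], [0.228, 0.967, 0.117], [0.471, -0.005, -0.882]]
[ 0.627  -0.0764  0.1968]
  {"dx":-0.0032, "dy":0.0014, "dz":0.0075, "rx":0.001, "rz":-0.003} |d|=0.008
  {"dx":-0.0033, "dy":0.0015, "dz":0.0075, "ry":-0.001, "rz":-0.002} |d|=0.008
  {"dx":-0.0032, "dy":0.0014, "dz":0.0075, "rx":0.001, "rz":-0.003} |d|=0.008
  {"dx":-0.0033, "dy":0.0014, "dz":0.0075, "ry":-0.001, "rz":-0.003} |d|=0.008
  {"dx":-0.0032, "dy":0.0014, "dz":0.0075, "rx":0.001, "rz":-0.002} |d|=0.008
  {"dx":-0.0032, "dy":0.0014, "dz":0.0075, "rz":-0.003} |d|=0.008
```

View pics/s9.png

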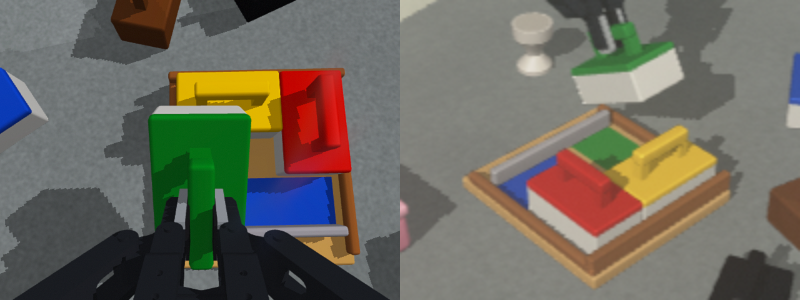

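>>> {"fn": "carry_out", "kwargs": {
  "deltas": [
    {"dx":-0.003,"dy":0.002,"dz":0.007,"rx":0.001,"ry":0,"rz":-0.003,"claw":0},
    {"dx":-0.003,"dy":0.002,"dz":0.007,"rx":0.001,"ry":0,"rz":-0.003,"claw":0},
    {"dx":-0.003,"dy":0.002,"dz":0.007,"rx":0.001,"ry":0,"rz":-0.003,"claw":0},
    {"dx":-0.003,"dy":0.0015,"dz":0.007,"rx":0.001,"ry":0,"rz":-0.003,"claw":0},
    {"dx":-0.003,"dy":0.001,"dz":0.006,"rx":0,"ry":0,"rz":-0.003,"claw":0},
    {"dx":-0.002,"dy":0,"dz":0.004,"rx":0,"ry":0,"rz":-0.002,"claw":0},
    {"dx":-0.001,"dy":0,"dz":0.003,"rx":0,"ry":0,"rz":0,"claw":0},
    {"dx":-0.001,"dy":0,"dz":0.002,"rx":0,"ry":0,"rz":0,"claw":0},
    {"dx":0,"dy":0,"dz":0,"rx":0,"ry":0,"rz":0,"claw":0},
    {"dx":0,"dy":0,"dz":0,"rx":0,"ry":0,"rz":0,"claw":0}
  ]
}}

```text
time: 16.9
ee_pos: [0.6258, -0.067, 0.1486]
orientation: [-0.242, 0.117, 0.963, 0.03]
wrist_force: [0.8, 3.2, -2.6]
grip_width: 0.139
grip_force: 112.6
```

```bash
cat >> plan.py <<'E'
def where(s,axis,half,ox=0,oz=.12):
    p,r=cur(s);m=r.as_matrix();u=-m[:,2]
    X=np.array([np.cos(T[2]),np.sin(T[2]),0]);Y=np.array([-X[1],X[0],0])
    long=m[:,0] if axis=='y' else -m[:,1]
    P=p+m[:,2]*oz-long*(half-ox)
    Q=P+long*2*half
    f=lambda P:[round(1e3*float(v),1) for v in ((P-[T[0],T[1],0])@X,(P-[T[0],T[1],0])@Y,P[2]-.015)]
    h=m[:,0]
    print("t",round(s["time"],2),"P",f(P),"Q",f(Q),"tilt",np.degrees(np.arctan2(-u@X,u[2])).round(1),"roll",np.degrees(u@Y).round(1),"yawerr",np.degrees(np.arctan2(h@Y,h@X)).round(1),"F",np.round(s["wrist_force"],1),"Tq",np.round(s["wrist_torque"],2),"qd",np.abs(s["joint_vel"]).max().round(2))
E
python3 - <<'E'
from plan import *
from cell import robot
s=robot.state();where(s,'y',.05,.001)
rows(*cur(s),[(*pivot(28,-.083,.002,.051,'y',.05,.001),6)])
E
```

```text
t 16.9 P [-61.1, 50.4, 4.7] Q [27.0, 50.6, 52.0] tilt 28.2 roll 0.0 yawerr 0.1 F [ 0.8  3.2 -2.6] Tq [ 0.64 -1.05 -0.26] qd 0.0
  {"dx":-0.0034, "dz":-0.0013, "ry":-0.001} |d|=0.004
  {"dx":-0.0033, "dz":-0.0013} |d|=0.004
  {"dx":-0.0034, "dz":-0.0013, "ry":-0.001, "rz":0.001} |d|=0.004
  {"dx":-0.0033, "dz":-0.0013, "ry":-0.001} |d|=0.004
  {"dx":-0.0034, "dz":-0.0013} |d|=0.004
  {"dx":-0.0034, "dz":-0.0012, "ry":-0.001} |d|=0.004
```

>>> {"fn": "carry_out", "kwargs": {
  "deltas": [
    {"dx":-0.0035,"dy":0.001,"dz":-0.0015,"rx":0,"ry":0,"rz":0,"claw":0},
    {"dx":-0.0035,"dy":0.001,"dz":-0.0015,"rx":0,"ry":0,"rz":0,"claw":0},
    {"dx":-0.0035,"dy":0,"dz":-0.0013,"rx":0,"ry":0,"rz":0,"claw":0},
    {"dx":-0.0033,"dy":0,"dz":-0.0013,"rx":0,"ry":-0.001,"rz":0,"claw":0},
    {"dx":-0.0033,"dy":0,"dz":-0.0013,"rx":0,"ry":-0.001,"rz":0,"claw":0},
    {"dx":-0.0033,"dy":0,"dz":-0.001,"rx":0,"ry":-0.001,"rz":0,"claw":0},
    {"dx":0,"dy":0,"dz":0,"rx":0,"ry":0,"rz":0,"claw":0},
    {"dx":0,"dy":0,"dz":0,"rx":0,"ry":0,"rz":0,"claw":0},
    {"dx":0,"dy":0,"dz":0,"rx":0,"ry":0,"rz":0,"claw":0},
    {"dx":0,"dy":0,"dz":0,"rx":0,"ry":0,"rz":0,"claw":0}
  ]
}}

```text
time: 18.15
ee_pos: [0.6451, -0.0708, 0.1476]
orientation: [-0.244, 0.116, 0.962, 0.028]
wrist_force: [-6.1, 1.6, 7.6]
grip_width: 0.136
grip_force: 113.5
```

Run:
```python
from plan import *
from cell import robot
s=robot.state();where(s,'y',.05,.001)
rows(*cur(s),[(*pivot(14,-.084,.002,.0495,'y',.05,.001),5),(*pivot(0,-.0825,.001,.0495,'y',.05,.001),5)])
```

```text
t 18.15 P [-80.2, 49.9, 3.8] Q [7.7, 50.1, 51.4] tilt 28.5 roll -0.2 yawerr 0.1 F [-6.1  1.6  7.6] Tq [0.43 1.61 0.05] qd 0.0
  {"dx":0.0048, "dz":0.0032, "rx":-0.001, "ry":-0.05} |d|=0.006
  {"dx":0.005, "dz":0.0029, "ry":-0.051, "rz":0.001} |d|=0.006
  {"dx":0.0052, "dz":0.0026, "rx":-0.001, "ry":-0.05} |d|=0.006
  {"dx":0.0052, "dz":0.0024, "rx":-0.001, "ry":-0.051} |d|=0.006
  {"dx":0.0054, "dz":0.0022, "ry":-0.05, "rz":0.001} |d|=0.006
  {"dx":0.0058, "dz":0.0033, "ry":-0.049} |d|=0.007
  {"dx":0.0059, "dz":0.0031, "ry":-0.049} |d|=0.007
  {"dx":0.006, "dz":0.0028, "ry":-0.049} |d|=0.007
  {"dx":0.0062, "dz":0.0024, "ry":-0.049} |d|=0.007
  {"dx":0.0063, "dz":0.0022, "ry":-0.049} |d|=0.007
```

>>> {"fn": "carry_out", "kwargs": {
  "deltas": [
    {"dx":0.003,"dy":0,"dz":0.001,"rx":0,"ry":-0.04,"rz":0,"claw":0},
    {"dx":0.003,"dy":0,"dz":0.001,"rx":0,"ry":-0.05,"rz":0,"claw":0},
    {"dx":0.005,"dy":0,"dz":0.0025,"rx":0,"ry":-0.05,"rz":0,"claw":0},
    {"dx":0.005,"dy":0,"dz":0.0025,"rx":0,"ry":-0.05,"rz":0,"claw":0},
    {"dx":0.005,"dy":0,"dz":0.0025,"rx":0,"ry":-0.05,"rz":0,"claw":0},
    {"dx":0.002,"dy":0,"dz":0.0005,"rx":0,"ry":-0.01,"rz":0,"claw":0},
    {"dx":0,"dy":0,"dz":0,"rx":0,"ry":0,"rz":0,"claw":0},
    {"dx":0,"dy":0,"dz":0,"rx":0,"ry":0,"rz":0,"claw":0},
    {"dx":0,"dy":0,"dz":0,"rx":0,"ry":0,"rz":0,"claw":0},
    {"dx":0,"dy":0,"dz":0,"rx":0,"ry":0,"rz":0,"claw":0}
  ]
}}

```text
time: 19.4
ee_pos: [0.6199, -0.0645, 0.1451]
orientation: [-0.123, 0.119, 0.985, 0.013]
wrist_force: [-8.5, 2.8, 3.7]
grip_width: 0.14
grip_force: 113.0
```

Run:
```python
from wr import *
from cell import robot
s=robot.state();where(s,'y',.05,.001)
d=robot.snapshot("side");cv2.imwrite("pics/s10.png",cv2.resize(d["image"][170:320,220:420,::-1],(600,450)))
rows(*cur(s),[(*pivot(0,-.083,.001,.0495,'y',.05,.001),6)])
```

```text
t 19.4 P [-86.4, 50.0, 1.8] Q [10.5, 50.1, 26.3] tilt 14.2 roll -0.2 yawerr 0.1 F [-8.5  2.8  3.7] Tq [ 0.68  1.59 -0.01] qd 0.0
  {"dx":0.0052, "dz":0.0029, "rx":-0.001, "ry":-0.041} |d|=0.006
  {"dx":0.0053, "dz":0.0026, "ry":-0.042, "rz":0.001} |d|=0.006
  {"dx":0.0054, "dz":0.0025, "rx":-0.001, "ry":-0.041} |d|=0.006
  {"dx":0.0055, "dz":0.0022, "ry":-0.041} |d|=0.006
  {"dx":0.0055, "dz":0.002, "rx":-0.001, "ry":-0.042, "rz":0.001} |d|=0.006
  {"dx":0.0057, "dz":0.0017, "rx":-0.001, "ry":-0.041} |d|=0.006
```

View pics/s10.png

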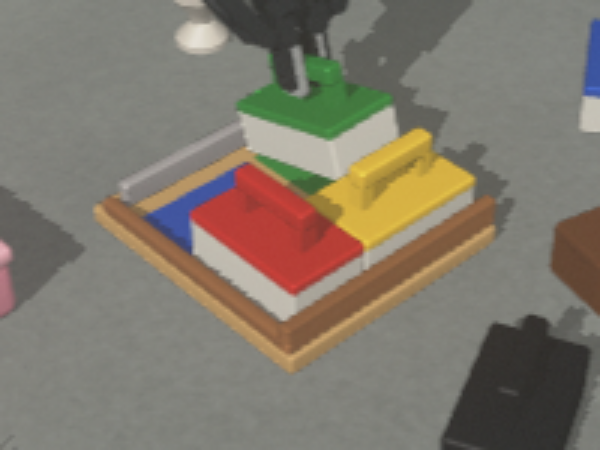

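>>> {"fn": "carry_out", "kwargs": {
  "deltas": [
    {"dx":0.005,"dy":0,"dz":0.003,"rx":0,"ry":-0.041,"rz":0,"claw":0},
    {"dx":0.0052,"dy":0,"dz":0.003,"rx":0,"ry":-0.041,"rz":0,"claw":0},
    {"dx":0.0052,"dy":0,"dz":0.0025,"rx":0,"ry":-0.041,"rz":0,"claw":0},
    {"dx":0.0054,"dy":0,"dz":0.0022,"rx":0,"ry":-0.041,"rz":0,"claw":0},
    {"dx":0.0055,"dy":0,"dz":0.002,"rx":0,"ry":-0.041,"rz":0,"claw":0},
    {"dx":0.0055,"dy":0,"dz":0.002,"rx":0,"ry":-0.043,"rz":0,"claw":0},
    {"dx":0,"dy":0,"dz":0.001,"rx":0,"ry":0,"rz":0,"claw":0},
    {"dx":0,"dy":0,"dz":0,"rx":0,"ry":0,"rz":0,"claw":0},
    {"dx":0,"dy":0,"dz":0,"rx":0,"ry":0,"rz":0,"claw":0},
    {"dx":0,"dy":0,"dz":0,"rx":0,"ry":0,"rz":0,"claw":0}
  ]
}}

```text
time: 20.7
ee_pos: [0.5887, -0.0573, 0.1351]
orientation: [0.003, 0.12, 0.993, -0.002]
wrist_force: [-7.8, 0.7, 12.7]
grip_width: 0.14
grip_force: 114.9
```

Run:
```python
from wr import *
from cell import robot
s=robot.state();where(s,'y',.05,.001)
```

```text
t 20.7 P [-85.9, 50.5, 0.4] Q [14.1, 50.6, -0.1] tilt -0.3 roll -0.2 yawerr 0.1 F [-7.8  0.7 12.7] Tq [0.37 1.71 0.11] qd 0.0
```

>>> {"fn": "carry_out", "kwargs": {
  "deltas": [
    {"dx":0.001,"dy":0,"dz":-0.0005,"rx":0,"ry":0,"rz":0,"claw":0},
    {"dx":0.0015,"dy":0,"dz":0,"rx":0,"ry":0,"rz":0,"claw":0},
    {"dx":0.0015,"dy":0,"dz":0,"rx":0,"ry":0,"rz":0,"claw":0},
    {"dx":0.001,"dy":0,"dz":0,"rx":0,"ry":0,"rz":0,"claw":0},
    {"dx":0.001,"dy":0,"dz":0,"rx":0,"ry":0,"rz":0,"claw":0},
    {"dx":0,"dy":0,"dz":0,"rx":0,"ry":0,"rz":0,"claw":0},
    {"dx":0,"dy":0,"dz":0,"rx":0,"ry":0,"rz":0,"claw":0.4},
    {"dx":0,"dy":0,"dz":0,"rx":0,"ry":0,"rz":0,"claw":0.4},
    {"dx":0,"dy":0,"dz":0,"rx":0,"ry":0,"rz":0,"claw":0.4},
    {"dx":0,"dy":0,"dz":-0.005,"rx":0,"ry":0,"rz":0,"claw":0.4}
  ]
}}

```text
time: 21.95
ee_pos: [0.5843, -0.0556, 0.1391]
orientation: [0.004, 0.121, 0.993, -0.001]
wrist_force: [0.2, 0.2, 0.3]
grip_width: 0.394
grip_force: 0.0
```

>>> {"fn": "carry_out", "kwargs": {
  "deltas": [
    {"dx":0,"dy":0,"dz":-0.01,"rx":0,"ry":0,"rz":0,"claw":0.4},
    {"dx":0,"dy":0,"dz":-0.02,"rx":0,"ry":0,"rz":0,"claw":0.4},
    {"dx":0,"dy":0,"dz":-0.03,"rx":0,"ry":0,"rz":0,"claw":0.4},
    {"dx":0,"dy":0,"dz":-0.03,"rx":0,"ry":0,"rz":0,"claw":0.5},
    {"dx":0,"dy":0,"dz":-0.03,"rx":0,"ry":0,"rz":0,"claw":0.5},
    {"dx":0,"dy":0,"dz":-0.01,"rx":0,"ry":0,"rz":0,"claw":0.5},
    {"dx":0,"dy":0,"dz":0,"rx":0,"ry":0,"rz":0,"claw":0.5},
    {"dx":0,"dy":0,"dz":0,"rx":0,"ry":0,"rz":0,"claw":0.5},
    {"dx":0,"dy":0,"dz":0,"rx":0,"ry":0,"rz":0,"claw":0.5},
    {"dx":0,"dy":0,"dz":0,"rx":0,"ry":0,"rz":0,"claw":0.5}
  ]
}}

```text
time: 23.2
ee_pos: [0.5832, -0.0551, 0.2686]
orientation: [0.003, 0.121, 0.993, -0.001]
wrist_force: [-0.3, -0.2, -0.1]
grip_width: 0.501
grip_force: 0.0
```

Run:
```python
from wr import *
s,d=grab("w11");print(s["time"],np.round(s["ee_pos"],4),np.round(s["joint_vel"],2),s["grip_width"])
for c,x,y,a in (("red",.027,-.05,0),("yellow",.048,.031,np.pi/2),("green",-.031,.0505,0)):
    print(intray(fitw(s,d,c,(*tray(x,y)[:2],T[2]+a),z=.015,r=250)))
b=down(111);rows(*cur(s),[(tcp(np.array([.4547,-.272,.165]),b),b,9)])
```

```text
23.2 [ 0.5832 -0.0551  0.2686] [ 0. -0. -0. -0. -0.  0. -0.] 0.5014623001365607
red [0.552  0.0534] 165.9 e 0.046 px [475. 131.] 14536
[ 0.0259 -0.0486 -0.1561]
yellow [ 0.5115 -0.0193] 256.0 e 0.026 px [351.  97.] 15979
[4.78000e-02 3.17000e-02 8.98548e+01]
green [ 0.5855 -0.0576] 166.0 e 0.034 px [320. 217.] 11809
[-0.0333  0.0511 -0.0768]
  {"dx":0.0081, "dy":-0.0268, "dz":0.0055, "ry":0.001, "rz":0.107} |d|=0.029
  {"dx":0.0052, "dy":-0.0275, "dz":0.0055, "rx":0.001, "rz":0.107} |d|=0.029
  {"dx":0.0023, "dy":-0.028, "dz":0.0055, "ry":0.001, "rz":0.107} |d|=0.029
  {"dx":-0.0008, "dy":-0.028, "dz":0.0055, "ry":0.001, "rz":0.107} |d|=0.029
  {"dx":-0.0037, "dy":-0.0277, "dz":0.0055, "ry":0.001, "rz":0.107} |d|=0.028
  {"dx":-0.0067, "dy":-0.0272, "dz":0.0055, "rx":0.001, "rz":0.107} |d|=0.029
  {"dx":-0.0096, "dy":-0.0264, "dz":0.0055, "ry":0.001, "rz":0.107} |d|=0.029
  {"dx":-0.0123, "dy":-0.0251, "dz":0.0055, "ry":0.001, "rz":0.107} |d|=0.028
  {"dx":-0.015, "dy":-0.0237, "dz":0.0055, "rx":0.001, "ry":0.001, "rz":0.106} |d|=0.029
```

View pics/w11.png

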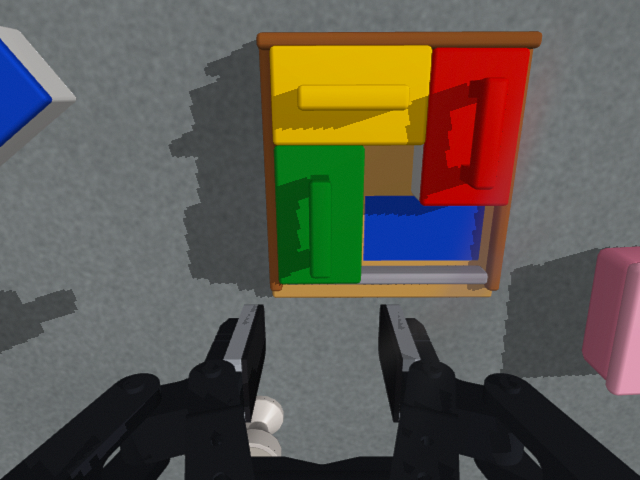

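>>> {"fn": "carry_out", "kwargs": {
  "deltas": [
    {"dx":0.008,"dy":-0.027,"dz":0.0055,"rx":0,"ry":0.001,"rz":0.107,"claw":0.6},
    {"dx":0.005,"dy":-0.0275,"dz":0.0055,"rx":0,"ry":0.001,"rz":0.107,"claw":0.6},
    {"dx":0.0025,"dy":-0.028,"dz":0.0055,"rx":0,"ry":0.001,"rz":0.107,"claw":0.6},
    {"dx":-0.001,"dy":-0.028,"dz":0.0055,"rx":0,"ry":0.001,"rz":0.107,"claw":0.6},
    {"dx":-0.0035,"dy":-0.028,"dz":0.0055,"rx":0,"ry":0.001,"rz":0.107,"claw":0.6},
    {"dx":-0.0065,"dy":-0.027,"dz":0.0055,"rx":0,"ry":0.001,"rz":0.107,"claw":0.6},
    {"dx":-0.0095,"dy":-0.0265,"dz":0.0055,"rx":0,"ry":0,"rz":0.107,"claw":0.6},
    {"dx":-0.0125,"dy":-0.025,"dz":0.0055,"rx":0,"ry":0,"rz":0.107,"claw":0.6},
    {"dx":-0.015,"dy":-0.0235,"dz":0.0055,"rx":0,"ry":0,"rz":0.106,"claw":0.6},
    {"dx":0,"dy":0,"dz":0,"rx":0,"ry":0,"rz":0,"claw":0.6}
  ]
}}

```text
time: 24.5
ee_pos: [0.4534, -0.2743, 0.2187]
orientation: [0.0, 0.568, 0.823, -0.0]
wrist_force: [1.2, 0.3, -0.3]
grip_width: 0.599
grip_force: 0.0
```

```bash
sed -i 's/^T=.*/T=np.array([.5674,-.0005,np.radians(166.0)])/' plan.py
python3 - <<'E'
from wr import *
from cell import robot
s,d=grab("w12");print(s["time"],np.round(s["ee_pos"],4),np.round(s["joint_vel"],2))
p=fitw(s,d,"blue",(.4547,-.272,np.radians(111)),r=300)
b=down(np.degrees(p[2]));s=robot.state();print(np.round(s["ee_pos"],4),np.round(s["qpos"],2))
rows(*cur(s),[(tcp(np.array([p[0],p[1],.064]),b),b,5)])
E
```

```text
24.5 [ 0.4534 -0.2743  0.2187] [-0.03 -0.   -0.06 -0.01 -0.01 -0.01  0.01]
blue [ 0.4557 -0.2722] 111.6 e 0.022 px [323. 232.] 15196
[ 0.4547 -0.2725  0.2192] [ 0.81  0.75 -0.6   1.92  0.66  0.67  0.17]
  {"dz":0.0202, "rz":-0.002} |d|=0.020
  {"dz":0.0203, "rx":0.001, "rz":-0.002} |d|=0.020
  {"dz":0.0202, "rz":-0.002} |d|=0.020
  {"dz":0.0202, "rx":0.001, "rz":-0.002} |d|=0.020
  {"dz":0.0203, "rz":-0.002} |d|=0.020
```

>>> {"fn": "carry_out", "kwargs": {
  "deltas": [
    {"dx":0,"dy":0,"dz":0.02,"rx":0,"ry":0,"rz":-0.002,"claw":0.5},
    {"dx":0,"dy":0,"dz":0.02,"rx":0,"ry":0,"rz":-0.002,"claw":0.5},
    {"dx":0,"dy":0,"dz":0.02,"rx":0,"ry":0,"rz":-0.002,"claw":0.5},
    {"dx":0,"dy":0,"dz":0.02,"rx":0,"ry":0,"rz":-0.002,"claw":0.5},
    {"dx":0,"dy":0,"dz":0.02,"rx":0,"ry":0,"rz":-0.002,"claw":0.5},
    {"dx":0,"dy":0,"dz":0,"rx":0,"ry":0,"rz":0,"claw":0.4},
    {"dx":0,"dy":0,"dz":0,"rx":0,"ry":0,"rz":0,"claw":0},
    {"dx":0,"dy":0,"dz":0,"rx":0,"ry":0,"rz":0,"claw":0},
    {"dx":0,"dy":0,"dz":0,"rx":0,"ry":0,"rz":0,"claw":0},
    {"dx":0,"dy":0,"dz":0,"rx":0,"ry":0,"rz":0,"claw":0}
  ],
  "newtons": 115
}}

```text
time: 25.8
ee_pos: [0.4557, -0.272, 0.12]
orientation: [0.001, 0.562, 0.827, 0.001]
wrist_force: [-0.9, 0.5, 3.9]
grip_width: 0.137
grip_force: 113.3
```

Run:
```python
from wr import *
from cell import robot
s=robot.state();p,r=cur(s);print(s["time"],np.round(p,4),s["grip_width"],s["grip_force"],np.round(s["wrist_force"],1))
o=r.inv().apply(np.array([.4557,-.2722,0])-p);print("box in tool",o.round(4))
b=down(np.degrees(T[2])-90);P=tcp(tray(-.045,-.031,.2),b)
rows(p,r,[(p+[0,0,.04],r,2),(P,b,8)])
```

```text
25.8 [ 0.4557 -0.272   0.12  ] 0.13652716861818115 113.2682740688324 [-0.9  0.5  3.9]
box in tool [-1.0e-04 -5.0e-04  1.2e-01]
  {"dz":-0.02} |d|=0.020
  {"dz":-0.02} |d|=0.020
  {"dx":0.0263, "dy":0.0323, "dz":-0.0117, "rz":0.078} |d|=0.043
  {"dx":0.0287, "dy":0.0302, "dz":-0.0116, "rx":0.001, "rz":0.077} |d|=0.043
  {"dx":0.0309, "dy":0.0279, "dz":-0.0117, "rz":0.078} |d|=0.043
  {"dx":0.0331, "dy":0.0254, "dz":-0.0117, "rx":0.001, "rz":0.078} |d|=0.043
  {"dx":0.0349, "dy":0.0227, "dz":-0.0117, "rz":0.077} |d|=0.043
  {"dx":0.0365, "dy":0.02, "dz":-0.0117, "rx":0.001, "rz":0.078} |d|=0.043
  {"dx":0.038, "dy":0.0171, "dz":-0.0117, "rz":0.078} |d|=0.043
  {"dx":0.0392, "dy":0.014, "dz":-0.0118, "rx":0.001, "rz":0.077} |d|=0.043
```

>>> {"fn": "carry_out", "kwargs": {
  "deltas": [
    {"dx":0,"dy":0,"dz":-0.03,"rx":0,"ry":0,"rz":0,"claw":0},
    {"dx":0,"dy":0,"dz":-0.03,"rx":0,"ry":0,"rz":0,"claw":0},
    {"dx":0.026,"dy":0.0325,"dz":-0.03,"rx":0,"ry":0,"rz":0.078,"claw":0},
    {"dx":0.0285,"dy":0.03,"dz":-0.03,"rx":0,"ry":0,"rz":0.078,"claw":0},
    {"dx":0.031,"dy":0.028,"dz":-0.012,"rx":0,"ry":0,"rz":0.078,"claw":0},
    {"dx":0.033,"dy":0.0255,"dz":-0.002,"rx":0,"ry":0,"rz":0.078,"claw":0},
    {"dx":0.035,"dy":0.0225,"dz":0,"rx":0,"ry":0,"rz":0.077,"claw":0},
    {"dx":0.0365,"dy":0.02,"dz":0,"rx":0,"ry":0,"rz":0.078,"claw":0},
    {"dx":0.038,"dy":0.017,"dz":0,"rx":0,"ry":0,"rz":0.078,"claw":0},
    {"dx":0.039,"dy":0.014,"dz":0,"rx":0,"ry":0,"rz":0.077,"claw":0}
  ]
}}

```text
time: 27.05
ee_pos: [0.6185, 0.0188, 0.2536]
orientation: [0.0, 0.789, 0.614, 0.001]
wrist_force: [0.2, -0.1, -0.8]
grip_width: 0.134
grip_force: 112.7
```

Run:
```python
from wr import *
from cell import robot
s,d=grab("w13");s=robot.state();print(s["time"],np.round(s["ee_pos"],4),np.round(s["qpos"],2));where(s,'x',.03)
rows(*cur(s),[(*pivot(28,-.075,.055,-.031,'x',.03),8)])
```

```text
27.1 [0.6211 0.027  0.2544] [ 0.12  0.77 -0.43  1.62  0.39  0.83 -0.71]
t 27.1 P [-76.0, -40.9, 119.5] Q [-16.0, -40.8, 119.2] tilt -0.3 roll 0.6 yawerr -89.9 F [ 4.3  7.1 -0.4] Tq [ 0.58 -0.36 -0.  ] qd 0.15
  {"dx":-0.0012, "dy":0.0074, "dz":0.0081, "rx":0.062, "ry":-0.001} |d|=0.011
  {"dx":-0.0011, "dy":0.0079, "dz":0.0076, "rx":0.061, "ry":-0.001, "rz":0.001} |d|=0.011
  {"dx":-0.0012, "dy":0.0083, "dz":0.0071, "rx":0.062, "ry":-0.001, "rz":0.001} |d|=0.011
  {"dx":-0.0011, "dy":0.0087, "dz":0.0065, "rx":0.062, "ry":-0.002} |d|=0.011
  {"dx":-0.0011, "dy":0.0092, "dz":0.0061, "rx":0.061, "ry":-0.001} |d|=0.011
  {"dx":-0.0012, "dy":0.0094, "dz":0.0054, "rx":0.062, "ry":-0.001, "rz":0.001} |d|=0.011
  {"dx":-0.0011, "dy":0.0098, "dz":0.0049, "rx":0.062, "ry":-0.001} |d|=0.011
  {"dx":-0.001, "dy":0.0101, "dz":0.0042, "rx":0.061, "ry":-0.001, "rz":0.001} |d|=0.011
```

>>> {"fn": "carry_out", "kwargs": {
  "deltas": [
    {"dx":0,"dy":0.0075,"dz":0.008,"rx":0.062,"ry":0,"rz":0,"claw":0},
    {"dx":0,"dy":0.008,"dz":0.0075,"rx":0.062,"ry":-0.001,"rz":0,"claw":0},
    {"dx":0,"dy":0.0085,"dz":0.007,"rx":0.062,"ry":-0.001,"rz":0,"claw":0},
    {"dx":0,"dy":0.0085,"dz":0.0065,"rx":0.062,"ry":-0.001,"rz":0,"claw":0},
    {"dx":0,"dy":0.009,"dz":0.006,"rx":0.062,"ry":0,"rz":0,"claw":0},
    {"dx":0,"dy":0.0095,"dz":0.0055,"rx":0.062,"ry":0,"rz":0,"claw":0},
    {"dx":0,"dy":0.01,"dz":0.005,"rx":0.062,"ry":0,"rz":0,"claw":0},
    {"dx":0,"dy":0.01,"dz":0.004,"rx":0.062,"ry":0,"rz":0,"claw":0},
    {"dx":0,"dy":0,"dz":0,"rx":0,"ry":0,"rz":0,"claw":0},
    {"dx":0,"dy":0,"dz":0,"rx":0,"ry":0,"rz":0,"claw":0}
  ]
}}

```text
time: 28.35
ee_pos: [0.6757, 0.0035, 0.19]
orientation: [-0.192, 0.764, 0.597, -0.151]
wrist_force: [0.4, -0.2, -1.2]
grip_width: 0.138
grip_force: 112.8
```

Run:
```python
from wr import *
from cell import robot
s=robot.state();print(np.round(s["qpos"],2));where(s,'x',.03)
rows(*cur(s),[(*pivot(28,-.075,.012,-.031,'x',.03),7)])
```

```text
[ 0.14  1.13 -0.47  1.01  0.23  1.53 -0.48]
t 28.35 P [-73.7, -29.9, 55.1] Q [-20.9, -29.9, 83.5] tilt 28.2 roll -0.1 yawerr -90.0 F [ 0.4 -0.2 -1.2] Tq [-0.15 -0.64  0.02] qd 0.02
  {"dy":0.003, "dz":0.0054, "rx":-0.001} |d|=0.006
  {"dy":0.003, "dz":0.0053} |d|=0.006
  {"dy":0.003, "dz":0.0054, "rx":-0.001, "ry":0.001} |d|=0.006
  {"dy":0.003, "dz":0.0053} |d|=0.006
  {"dy":0.003, "dz":0.0054, "rx":-0.001, "rz":-0.001} |d|=0.006
  {"dy":0.0029, "dz":0.0054, "rx":-0.001} |d|=0.006
  {"dy":0.003, "dz":0.0053} |d|=0.006
```

>>> {"fn": "carry_out", "kwargs": {
  "deltas": [
    {"dx":0.0005,"dy":0.0035,"dz":0.0055,"rx":0,"ry":0,"rz":0,"claw":0},
    {"dx":0.0005,"dy":0.0035,"dz":0.0055,"rx":0,"ry":0,"rz":0,"claw":0},
    {"dx":0.0005,"dy":0.0035,"dz":0.0055,"rx":0,"ry":0,"rz":0,"claw":0},
    {"dx":0,"dy":0.0035,"dz":0.0055,"rx":0,"ry":0,"rz":0,"claw":0},
    {"dx":0,"dy":0.003,"dz":0.005,"rx":0,"ry":0,"rz":0,"claw":0},
    {"dx":0,"dy":0.003,"dz":0.005,"rx":0,"ry":0,"rz":0,"claw":0},
    {"dx":0,"dy":0.003,"dz":0.004,"rx":0,"ry":0,"rz":0,"claw":0},
    {"dx":0,"dy":0,"dz":0,"rx":0,"ry":0,"rz":0,"claw":0},
    {"dx":0,"dy":0,"dz":0,"rx":0,"ry":0,"rz":0,"claw":0},
    {"dx":0,"dy":0,"dz":0,"rx":0,"ry":0,"rz":0,"claw":0}
  ]
}}

```text
time: 29.6
ee_pos: [0.6784, 0.0045, 0.1472]
orientation: [-0.193, 0.764, 0.597, -0.152]
wrist_force: [-5.4, 1.2, -1.1]
grip_width: 0.135
grip_force: 112.5
```

Run:
```python
from wr import *
from cell import robot
s=robot.state();where(s,'x',.03)
d=robot.snapshot("side");cv2.imwrite("pics/s14.png",cv2.resize(d["image"][170:320,220:420,::-1],(600,450)))
rows(*cur(s),[(*pivot(28,-.081,.002,-.031,'x',.03),5)])
```

```text
t 29.6 P [-75.7, -31.4, 12.4] Q [-22.9, -31.4, 40.9] tilt 28.4 roll -0.1 yawerr -90.0 F [-5.4  1.2 -1.1] Tq [0.13 0.58 0.12] qd 0.0
  {"dy":0.0017, "dz":0.0014, "rx":-0.002} |d|=0.002
  {"dy":0.0018, "dz":0.0013, "rx":-0.001, "ry":0.001} |d|=0.002
  {"dy":0.0017, "dz":0.0014, "rx":-0.002} |d|=0.002
  {"dy":0.0017, "dz":0.0014, "rx":-0.001, "ry":0.001} |d|=0.002
  {"dy":0.0017, "dz":0.0013, "rx":-0.002} |d|=0.002
```

View pics/s14.png

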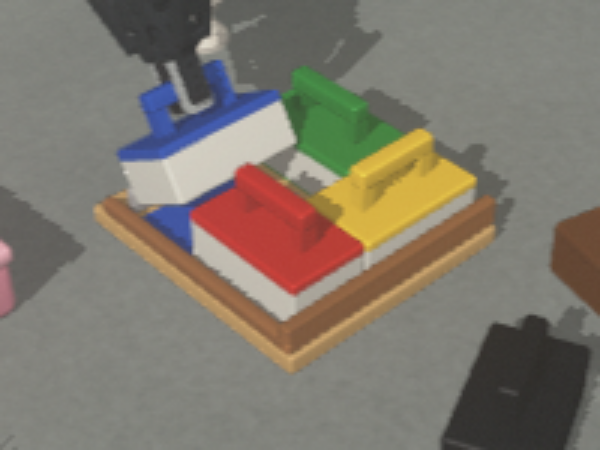

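>>> {"fn": "carry_out", "kwargs": {
  "deltas": [
    {"dx":0,"dy":0.002,"dz":0.001,"rx":0,"ry":0,"rz":0,"claw":0},
    {"dx":0,"dy":0.002,"dz":0.001,"rx":0,"ry":0,"rz":0,"claw":0},
    {"dx":0,"dy":0.002,"dz":0.0015,"rx":0,"ry":0,"rz":0,"claw":0},
    {"dx":0,"dy":0.002,"dz":0.0015,"rx":0,"ry":0,"rz":0,"claw":0},
    {"dx":0,"dy":0.0015,"dz":0.0015,"rx":0,"ry":0,"rz":0,"claw":0},
    {"dx":0,"dy":0.001,"dz":0.001,"rx":0,"ry":0,"rz":0,"claw":0},
    {"dx":0,"dy":0,"dz":0,"rx":0,"ry":0,"rz":0,"claw":0},
    {"dx":0,"dy":0,"dz":0,"rx":0,"ry":0,"rz":0,"claw":0},
    {"dx":0,"dy":0,"dz":0,"rx":0,"ry":0,"rz":0,"claw":0},
    {"dx":0,"dy":0,"dz":0,"rx":0,"ry":0,"rz":0,"claw":0}
  ]
}}

```text
time: 30.9
ee_pos: [0.6834, 0.0039, 0.138]
orientation: [-0.194, 0.763, 0.597, -0.152]
wrist_force: [-7.7, 1.5, 9.6]
grip_width: 0.14
grip_force: 113.8
```

Run:
```python
from wr import *
from cell import robot
s=robot.state();where(s,'x',.03)
rows(*cur(s),[(*pivot(12,-.084,.003,-.0315,'x',.03),6)])
```

```text
t 30.9 P [-80.4, -32.3, 3.2] Q [-27.7, -32.3, 31.9] tilt 28.6 roll -0.0 yawerr -89.9 F [-7.7  1.5  9.6] Tq [0.47 2.13 0.09] qd 0.0
  {"dy":-0.005, "dz":0.002, "rx":-0.048} |d|=0.005
  {"dy":-0.005, "dz":0.0018, "rx":-0.048} |d|=0.005
  {"dy":-0.0051, "dz":0.0015, "rx":-0.049} |d|=0.005
  {"dy":-0.0052, "dz":0.0013, "rx":-0.048, "rz":0.001} |d|=0.005
  {"dy":-0.0053, "dz":0.001, "rx":-0.048, "ry":0.001} |d|=0.005
  {"dy":-0.0053, "dz":0.0008, "rx":-0.048} |d|=0.005
```

>>> {"fn": "carry_out", "kwargs": {
  "deltas": [
    {"dx":0,"dy":-0.004,"dz":0.0005,"rx":0,"ry":0,"rz":0,"claw":0},
    {"dx":0,"dy":-0.0035,"dz":0.001,"rx":-0.048,"ry":0,"rz":0,"claw":0},
    {"dx":0,"dy":-0.0045,"dz":0.0015,"rx":-0.048,"ry":0,"rz":0,"claw":0},
    {"dx":0,"dy":-0.0045,"dz":0.0015,"rx":-0.048,"ry":0,"rz":0,"claw":0},
    {"dx":-0.0005,"dy":-0.0045,"dz":0.0013,"rx":-0.048,"ry":0,"rz":0,"claw":0},
    {"dx":0,"dy":-0.0045,"dz":0.001,"rx":-0.048,"ry":0,"rz":0,"claw":0},
    {"dx":0,"dy":-0.0045,"dz":0.001,"rx":-0.048,"ry":0,"rz":0,"claw":0},
    {"dx":0,"dy":0,"dz":0,"rx":0,"ry":0,"rz":0,"claw":0},
    {"dx":0,"dy":0,"dz":0,"rx":0,"ry":0,"rz":0,"claw":0},
    {"dx":0,"dy":0,"dz":0,"rx":0,"ry":0,"rz":0,"claw":0}
  ]
}}

```text
time: 32.15
ee_pos: [0.6529, 0.0113, 0.1401]
orientation: [-0.083, 0.783, 0.613, -0.065]
wrist_force: [-7.7, 2.4, 1.9]
grip_width: 0.141
grip_force: 113.3
```

Run:
```python
from wr import *
from cell import robot
s=robot.state();where(s,'x',.03)
rows(*cur(s),[(*pivot(0,-.083,.001,-.0315,'x',.03),6)])
```

```text
t 32.15 P [-84.3, -32.0, 1.4] Q [-25.7, -31.9, 14.0] tilt 12.1 roll -0.1 yawerr -89.9 F [-7.7  2.4  1.9] Tq [0.62 1.59 0.05] qd 0.0
  {"dy":-0.0043, "dz":0.0016, "rx":-0.035} |d|=0.005
  {"dy":-0.0043, "dz":0.0015, "rx":-0.035} |d|=0.005
  {"dy":-0.0044, "dz":0.0013, "rx":-0.036, "ry":0.001, "rz":0.001} |d|=0.005
  {"dy":-0.0044, "dz":0.0011, "rx":-0.035} |d|=0.005
  {"dy":-0.0045, "dz":0.001, "rx":-0.035} |d|=0.005
  {"dy":-0.0045, "dz":0.0008, "rx":-0.035} |d|=0.005
```

>>> {"fn": "carry_out", "kwargs": {
  "deltas": [
    {"dx":0,"dy":-0.0043,"dz":0.0016,"rx":-0.035,"ry":0,"rz":0,"claw":0},
    {"dx":0,"dy":-0.0043,"dz":0.0015,"rx":-0.035,"ry":0,"rz":0,"claw":0},
    {"dx":0,"dy":-0.0043,"dz":0.0013,"rx":-0.035,"ry":0,"rz":0,"claw":0},
    {"dx":0,"dy":-0.0043,"dz":0.0011,"rx":-0.035,"ry":0,"rz":0,"claw":0},
    {"dx":0,"dy":-0.0043,"dz":0.001,"rx":-0.035,"ry":0,"rz":0,"claw":0},
    {"dx":0,"dy":-0.0043,"dz":0.001,"rx":-0.036,"ry":0,"rz":0,"claw":0},
    {"dx":0,"dy":0,"dz":0.001,"rx":0,"ry":0,"rz":0,"claw":0},
    {"dx":0,"dy":0,"dz":0,"rx":0,"ry":0,"rz":0,"claw":0},
    {"dx":0,"dy":0,"dz":0,"rx":0,"ry":0,"rz":0,"claw":0},
    {"dx":0,"dy":0,"dz":0,"rx":0,"ry":0,"rz":0,"claw":0}
  ]
}}

```text
time: 33.4
ee_pos: [0.6269, 0.0177, 0.1354]
orientation: [0.001, 0.788, 0.616, -0.0]
wrist_force: [-8.7, 2.6, 9.6]
grip_width: 0.136
grip_force: 114.6
```

Run:
```python
from wr import *
from cell import robot
s=robot.state();where(s,'x',.03)
```

```text
t 33.4 P [-83.5, -31.9, 0.4] Q [-23.5, -31.8, 0.4] tilt -0.0 roll -0.1 yawerr -89.9 F [-8.7  2.6  9.6] Tq [0.56 2.3  0.19] qd 0.0
```

>>> {"fn": "carry_out", "kwargs": {
  "deltas": [
    {"dx":0,"dy":-0.001,"dz":0,"rx":0,"ry":0,"rz":0,"claw":0},
    {"dx":0,"dy":-0.001,"dz":0,"rx":0,"ry":0,"rz":0,"claw":0},
    {"dx":0,"dy":-0.001,"dz":0,"rx":0,"ry":0,"rz":0,"claw":0},
    {"dx":0,"dy":-0.001,"dz":0,"rx":0,"ry":0,"rz":0,"claw":0},
    {"dx":0,"dy":-0.001,"dz":0,"rx":0,"ry":0,"rz":0,"claw":0},
    {"dx":0,"dy":0,"dz":0,"rx":0,"ry":0,"rz":0,"claw":0},
    {"dx":0,"dy":0,"dz":0,"rx":0,"ry":0,"rz":0,"claw":0.35},
    {"dx":0,"dy":0,"dz":0,"rx":0,"ry":0,"rz":0,"claw":0.35},
    {"dx":0,"dy":0,"dz":0,"rx":0,"ry":0,"rz":0,"claw":0.35},
    {"dx":0,"dy":0,"dz":-0.005,"rx":0,"ry":0,"rz":0,"claw":0.35}
  ]
}}

```text
time: 34.65
ee_pos: [0.6245, 0.0168, 0.1391]
orientation: [0.003, 0.788, 0.615, 0.001]
wrist_force: [-0.7, 0.5, -0.1]
grip_width: 0.349
grip_force: 0.0
```

>>> {"fn": "carry_out", "kwargs": {
  "deltas": [
    {"dx":0,"dy":0,"dz":-0.01,"rx":0,"ry":0,"rz":0,"claw":0.35},
    {"dx":0,"dy":0,"dz":-0.02,"rx":0,"ry":0,"rz":0,"claw":0.35},
    {"dx":0,"dy":0,"dz":-0.03,"rx":0,"ry":0,"rz":0,"claw":0.35},
    {"dx":0,"dy":0,"dz":-0.03,"rx":0,"ry":0,"rz":0,"claw":0.5},
    {"dx":0,"dy":0,"dz":-0.03,"rx":0,"ry":0,"rz":0,"claw":0.5},
    {"dx":0,"dy":0.02,"dz":-0.03,"rx":0,"ry":0,"rz":0,"claw":0.5},
    {"dx":-0.02,"dy":0,"dz":-0.02,"rx":0,"ry":0,"rz":0,"claw":0.5},
    {"dx":-0.02,"dy":0,"dz":0,"rx":0,"ry":0,"rz":0,"claw":0.5},
    {"dx":0,"dy":0,"dz":0,"rx":0,"ry":0,"rz":0,"claw":0.5},
    {"dx":0,"dy":0,"dz":0,"rx":0,"ry":0,"rz":0,"claw":0.5}
  ]
}}

```text
time: 35.9
ee_pos: [0.6325, -0.0257, 0.3085]
orientation: [0.002, 0.788, 0.616, 0.0]
wrist_force: [-0.3, 0.2, 0.3]
grip_width: 0.501
grip_force: 0.0
```

Run:
```python
from wr import *
from cell import robot
s,d=grab("w15");print(s["time"],np.round(s["ee_pos"],4))
for c,x,y,a in (("red",.029,-.05,0),("yellow",.05,.031,np.pi/2),("green",-.031,.0505,0),("blue",-.051,-.031,np.pi/2)):
    print(intray(fitw(s,d,c,(*tray(x,y)[:2],T[2]+a),z=.015,r=250)))
sd=robot.snapshot("side")["image"]
cv2.imwrite("pics/f15.png",np.hstack([cv2.resize(d["image"][:,:,::-1],(400,300)),cv2.resize(sd[170:320,220:420,::-1],(400,300))]))
```

```text
35.9 [ 0.6325 -0.0257  0.3085]
red [0.5498 0.0538] 166.0 e 0.042 px [185. 129.] 11055
[ 0.0302 -0.0484 -0.0247]
yellow [ 0.5116 -0.0202] 255.7 e 0.07 px [169. 233.] 9187
[4.9400e-02 3.2600e-02 8.9659e+01]
green [ 0.5851 -0.0581] 165.7 e 0.035 px [272. 256.] 8515
[-0.0311  0.0516 -0.2535]
blue [0.6244 0.0181] 256.4 e 0.017 px [294. 155.] 10696
[-5.08000e-02 -3.18000e-02 -8.96256e+01]
```

View pics/f15.png

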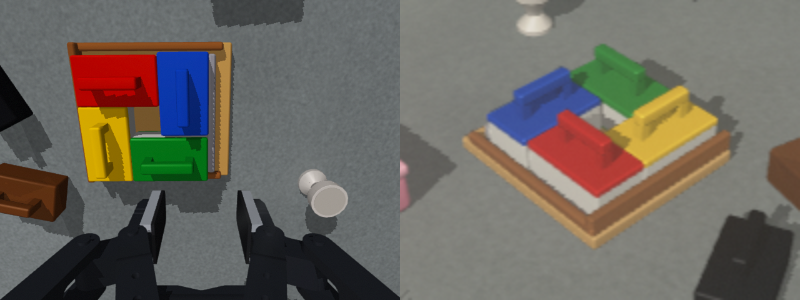

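The picture shows the finished pinwheel: all four lids level, each box on its own pad and within about 2.5 mm of place, and the gripper clear.

```bash
python3 -c "
from cell import robot
print(robot.sign_off())"
```

```text
the job is handed in; nothing more can be done
None
```

The layer is finished and handed in at about 36 s: red, green and blue lie beside yellow, each on its own pad, level and down on the tray floor. In the last measurement all four were within about 2.6 mm of place, and the pink bento box, egg cup and toothpick holder were left alone.

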